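# Pack the engraved awards and the tumbler into the shipping box

## Robot

A 6-joint arm with a two-finger parallel gripper is mounted at the origin on the work surface. World frame = base frame: x ahead of the robot, y to its left, z up, the work surface at z = 0. Lengths are in m, angles in rad, forces in N, time in s.
With the tool pointing down it reaches from about 0.25 to 0.775 m from the base axis. Payload 8.9 kg.
Tool frame: the origin (TCP) lies between the finger pads; the fingertips stand 17 mm ahead of it and the grasp point (between the pads) lies 2 mm behind it; z points along the fingers, y is the line along which they close (so a half turn about z gives the same grasp; the last joint's range is limited). The gripper opens to 85 mm and grips with 20 to 120 N. Pads are 22 mm wide; open, the fingers measure 114 mm over their backs; the gripper's body (76 mm by 85 mm) begins 54 mm behind the grasp point. The pads swing forward as they close: fully open they stand 13 mm farther back than shut.
Start: joints at [1.011, 0.291, -0.153, 1.127, 0, 1.431], TCP at [0.214, 0.479, 0.248] pointing down, gripper open.
Joint ranges: [-2.52, 2.52], [-0.91, 1.74], [-1.3, 1.37], [-1.96, 2.02], [-1.52, 1.47], [-3.14, 3.14]. Speed limits (rad/s): [2.22, 2.22, 2.79, 3.14, 3.14, 3.14].

## Interface

Orientations are given as a rotation vector (axis times angle).
In Python, from cell import bot gives the robot as it stands.
- The arm moves only by the tool carry_out, never from a script. Its argument "deltas" is a list of rows, each an object with "hand": the opening, from 0 (shut) to 1 (fully open); "delta_pos": the shift along the tool's x, y, z in units of 100 cm (1.0 is 100 cm), a list of three; "turn": the turn about the tool's z in units of 120 degrees (1.0 is 120 degrees). A call has 1 to 10 rows; each row is the pose to reach, as a shift and turn from the pose commanded when the call began, along the tool's axes at that moment; what a row does not reach only later rows make up. A row lasts 1/10 s, in which the tool goes at most 50 mm and 8.59 degrees, less where a joint would pass 70% of its speed; a pose out of reach is approached as far as the arm can. A call with a number of a shift or a turn outside -1 to 1 is refused whole. A call with a gripper value outside its range is refused whole. The fingers move at their own pace and stop on an object; "grip_force" is the grip in N (left out, the last holds). Time passes only in rows, so rows that repeat a pose let the fingers close. It gives the time, the measured TCP pose, the force, the opening and the grip force at its end, in the units of the state.
- bot.sense(): the state, without advancing time (a new reading comes with each control period).
- bot.capture(name): name is "side" or "top"; returns a dict with "color" (480x640x3 uint8, blue, green, red), "fx", "fy", "cx", "cy" (pixels), "R" (3x3) and "t" (3): a world point X has camera coordinates R X + t. Camera axes: x right, y down, z forward; pixel columns grow to the right and rows downward; lengths in m; the calibration is good to about 2 mm. A picture is of the moment at which its call begins. There is no depth.
- bot.finish_job(): hands the job in; it is judged then, once.
The state is a dict: "time": time; "joint_positions": joint angles; "qd": joint speeds; "joint_efforts": joint torques, N m; "tool_pos": TCP position; "tool_rot": TCP orientation; "ft_force": force on the tool from outside, world axes, zero at the start; "ft_torque": the same for the moment, N m; "width": finger opening in m; "gripper_force": force on a finger pad.
Only numpy, scipy, OpenCV 4.12 (cv2) and the standard library are available. Lean on these libraries where they do the work, as an engineer would, in place of code of your own. Each camera call takes 0.05 s, during which the arm holds its last target. There are 200 camera calls.

## Task

Finish packing this order: take the gold and the silver award block from their inclined drying stands and the blue tumbler from between the ink containers, and pack all three into the plywood box in a tight row with the black block that is already in it, each standing upright (black plinth or base down) on the box floor. Set them down without dropping any, and leave everything else on the bench where it is.

Things in the scene. Friction and masses are not known exactly. Their poses are not given: they have to be found in the camera images.
- gold_block: Gold (brass-coloured) award block leaning 26 degrees from vertical on stand_a: a rigid block 40 mm thick (x), 56 mm wide (y), 130 mm tall (z), about 0.4 kg; 14 mm black plinth at its bottom end, 1 mm raised pattern on its +x face. Origin: centre of its underside (plinth end); z runs to the plain top end.
- silver_block: Silver (aluminium) award block leaning 40 degrees from vertical on stand_b: a rigid block 40 mm thick (x), 56 mm wide (y), 130 mm tall (z), about 0.4 kg; 14 mm black plinth at its bottom end, 1 mm raised pattern on its +x face. Origin: centre of its underside (plinth end); z runs to the plain top end.
- black_block: Black (dark grey anodised) award block that already stands upright in the box, at the box's -x end; same shape as the others (40 mm along the box's x, 56 mm along its y, 130 mm tall). Loose. It must still be in the box, upright, at the end. Origin: centre of its underside.
- tumbler: Blue drinking tumbler standing on the bench between the ink can and the ink jar: a closed cylinder 58 mm in diameter and 112 mm tall with a black lid 48 mm in diameter and 13 mm tall on it (125 mm in all), about 0.35 kg. Origin: centre of its underside, z up.
- box: Open plywood shipping box, fixed to the bench. Outside 206 (x) x 76 (y) x 60 mm tall; walls and floor 6 mm thick: inside 194 x 64 mm, 54 deep. Three blocks (40 mm each along it, 56 across) and the tumbler (58) fill its length with 16 mm to spare in all and stand above its walls. Origin: centre of its underside; its inner floor is 6 mm above.
- stand_a: Fixed white and grey inclined stand of the gold block. Base plate 140 x 80 mm; a ledge 52 mm wide carries the block's underside, a back plate 44 mm wide backs the lower 78 mm of its -x face, so its top leans to the stand's -x (sideways, to the robot's left). The block's y faces and upper 50 mm are free. Origin: centre of the base's underside.
- stand_b: Fixed white and grey inclined stand of the silver block. Base plate 140 x 80 mm; a ledge 52 mm wide carries the block's underside, a back plate 44 mm wide backs the lower 78 mm of its -x face, so its top leans to the stand's -x (sideways, to the robot's left). The block's y faces and upper 50 mm are free. Origin: centre of the base's underside.
- ink_can: Bystander: red ink can, 40 mm diameter, 95 mm tall, about 14 mm from the tumbler. Origin: centre of its underside.
- ink_jar: Bystander: amber ink jar with black cap, 48 mm diameter, 75 mm tall, about 14 mm from the tumbler on its other side. Origin: centre of its underside.
- cleaner: Bystander: green cleaner bottle, 60 mm diameter, 150 mm tall, standing between the stands and the box. Origin: centre of its underside.
- tape: Bystander: roll of yellow tape lying flat, 96 mm diameter, 25 mm tall. Origin: centre of its underside.
- mug: Bystander: white mug, 80 mm diameter, 90 mm tall, handle at its +y. Origin: centre of its underside.
- brush: Bystander: brush lying flat on the bench, about 180 mm long along its x. Origin: on the bench, near its middle.
- blanks: Bystander: dark stack of metal blanks, 120 x 80 x 24 mm. Origin: centre of its underside.
Things that resemble listed ones, but are neither listed nor needed, are in the scene too. What is shaped like the silver_block but pink is not meant. What is shaped like the gold_block but pink is not meant.

How it is judged:
At the end, for the whole second after the job is handed in: The gold, silver and black blocks and the tumbler all stand in the box in one row: each origin within 85 mm of the box's centre along its length and 14 mm across it, its underside within 5 mm of the box floor, upright within 5 degrees (right way up) and at rest (under 0.03 m/s) (x of gold_block in the frame of box between -0.085 and 0.085 m and y of gold_block in the frame of box between -0.014 and 0.014 m and z of each of gold_block, silver_block, tumbler, black_block in the frame of box below 0.011 m and angle between each of gold_block, silver_block, tumbler, black_block's own z axis and vertical below 0.09 rad and linear speed of each of gold_block, silver_block, tumbler, black_block below 0.03 m/s and x of silver_block in the frame of box between -0.085 and 0.085 m and y of silver_block in the frame of box between -0.014 and 0.014 m and x of tumbler in the frame of box between -0.085 and 0.085 m and y of tumbler in the frame of box between -0.014 and 0.014 m and x of black_block in the frame of box between -0.085 and 0.085 m and y of black_block in the frame of box between -0.014 and 0.014 m); the robot touches nothing.
It fails at once if A bystander (ink can, ink jar, cleaner, tape, mug, brush or blanks) is moved by more than 40 mm or knocked over (distance of any of ink_can, ink_jar, cleaner, tape, mug, brush, blanks from where it was at the start of the episode above 0.04 m or angle between any of ink_can, ink_jar, cleaner, mug's own z axis and vertical above 0.6 rad).
It fails at once if One of the blocks or the tumbler falls: it moves faster than 0.6 m/s while the fingers do not hold it ((linear speed of gold_block above 0.6 m/s and contact force between gold_block and the fingers below 0.2 N) or (linear speed of silver_block above 0.6 m/s and contact force between silver_block and the fingers below 0.2 N) or (linear speed of tumbler above 0.6 m/s and contact force between tumbler and the fingers below 0.2 N) or (linear speed of black_block above 0.6 m/s and contact force between black_block and the fingers below 0.2 N)).
It also fails if it takes over 72 s, if anything falls off the work surface, if the arm or the gripper's body presses on something with over 40 N, if the wrist force passes 120 N, or if a joint passes its speed limit or range.

## Working session

There is one attempt and no reset: what is moved stays moved. The work goes in short steps, Python scripts to look and compute and a tool call to move; the robot and the scene stay as the last step left them, time stands still between calls to the robot, and variables do not carry over. Pictures are saved under pics/ and viewed, at most 10 in all, crops included, and the job is handed in when it is done.

Besides the shell and the picture viewer there is one more tool, called after "Call:" as a command line: name --argument value ..., lists and objects as JSON in quotes. carry_out: Moves the arm, as the interface text tells. Shifts and turns lie within -1 to 1; 1 stands for 100 cm of shift or 120 degrees of turn. Its arguments: {"type":"object","properties":{"deltas":{"type":"array","items":{"type":"object","properties":{"hand":{"type":"number"},"delta_pos":{"type":"array","items":{"type":"number"}},"turn":{"type":"number"}}}},"grip_force":{"type":"number"}},"required":["deltas"]}

```bash
ls; mkdir -p pics; python3 - <<'E'
from cell import bot
import cv2,numpy as np
s=bot.sense(); print({k:np.round(v,3).tolist() for k,v in s.items()})
for n in("side","top"):
    c=bot.capture(n); cv2.imwrite(f"pics/{n}0.png",c["color"]); print(n,c["fx"],c["fy"],c["cx"],c["cy"],np.round(c["R"],4).tolist(),np.round(c["t"],4).tolist())
    np.savez(f"{n}0.npz",**c)
E
```

```text
pics
{'time': 0.0, 'joint_positions': [1.011, 0.291, -0.154, 1.127, 0.0, 1.432], 'qd': [0.002, 0.0, 0.001, 0.001, 0.002, -0.001], 'joint_efforts': [0.002, -53.715, 33.138, 0.016, -0.0, 0.0], 'tool_pos': [0.214, 0.479, 0.248], 'tool_rot': [-0.656, -3.072, 0.002], 'ft_force': [0.016, -0.12, 1.292], 'ft_torque': [-0.029, -0.02, -0.016], 'gripper_force': 0.0, 'width': 0.085}
side 438.735024215725 438.735024215725 320.6946462832131 241.6404827631582 [[0.9253, -0.3787, 0.0182], [-0.2574, -0.6626, -0.7034], [0.2784, 0.6462, -0.7106]] [-0.5279, 0.1725, 1.1583]
top 575.5252686072264 575.5252686072264 319.19826931916225 226.94170437198161 [[0.0067, -1.0, 0.0011], [-0.9843, -0.0068, -0.1761], [0.1761, 0.0001, -0.9844]] [0.0073, 0.5386, 1.3795]
```

View pics/top0.png

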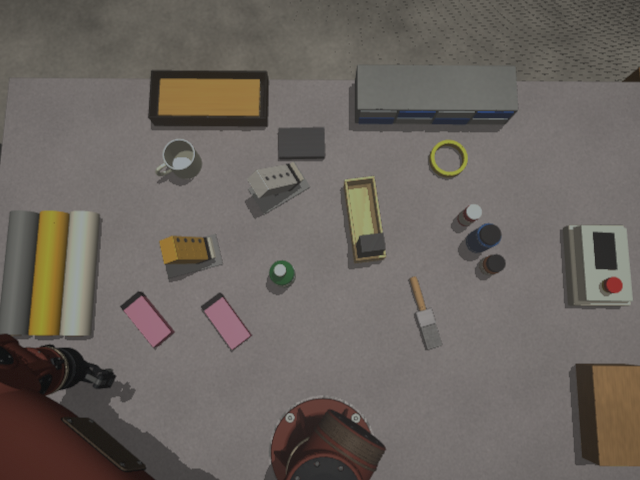

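View pics/side0.png

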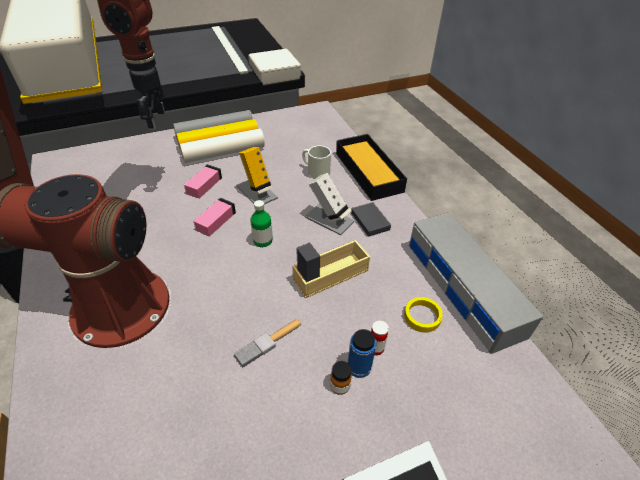

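Top view: the gold block is at (187,250) and silver at (275,180), both leaning left on grey stands. Two pink look-alikes lie flat at (147,320) and (227,322). They are pink and not on stands, so they are not meant. The box is at (365,218) with the black block in its near end at (371,243). The tumbler is at (485,237) between the can (470,214) and the jar (493,265), and the cleaner is at (281,272). The side view agrees: gold (256,170), silver (328,197), tumbler (361,352). I'll confirm with enlarged crops.

```bash
python3 - <<'E'
import cv2,numpy as np
t=np.load("top0.npz")["color"];s=np.load("side0.npz")["color"]
def c(im,u,v,k=4,w=100,h=75):
    o=cv2.resize(im[v:v+h,u:u+w],None,fx=k,fy=k,interpolation=cv2.INTER_CUBIC)
    for i in range(0,w,20): cv2.putText(o,str(u+i),(i*k,8),0,.3,(255,255,255));cv2.line(o,(i*k,8),(i*k,14),(255,255,255))
    for j in range(0,h,20): cv2.putText(o,str(v+j),(0,j*k+4),0,.3,(0,255,255))
    return cv2.convertScaleAbs(o,alpha=1.3)
A=np.vstack([np.hstack([c(t,140,215),c(t,230,150)]),np.hstack([c(s,205,135),c(s,285,165)])])
B=np.vstack([np.hstack([c(t,325,180,4,100,90)[:300],c(t,430,190)]),np.hstack([c(s,280,230),c(s,310,315,4,100,85)[:300]])])
cv2.imwrite("pics/A.png",A);cv2.imwrite("pics/B.png",B)
E
```

```text
(no output)
```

View pics/A.png

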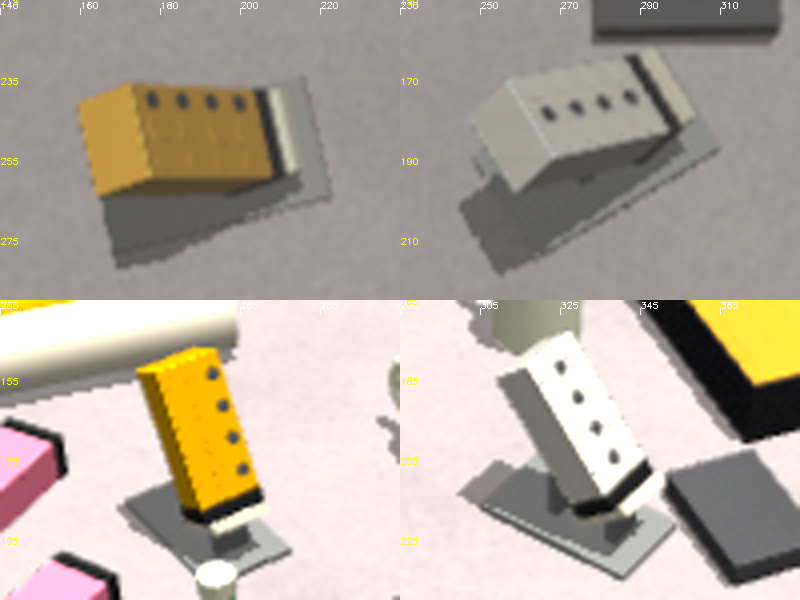

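View pics/B.png

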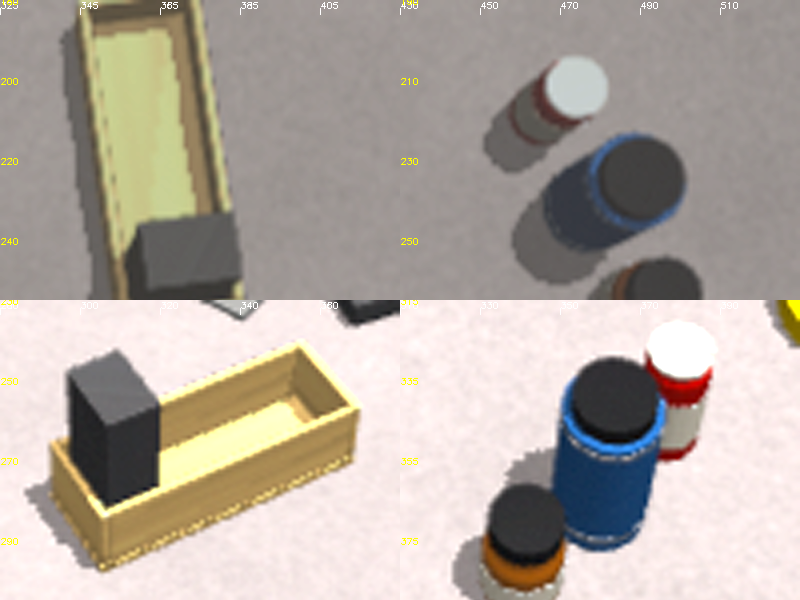

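The crops confirm it: the gold and silver blocks lean on stands with their patterned +x faces to the right. Gold's top end is at about (160-178,236-264) and silver's at about (247-268,170-198), with the plinths at the lower right. The black block stands at the box's near end, and the tumbler's lid is at about (490,235) between the can and the jar. Next I fit poses from these corners.

```bash
cat > h.py <<'E'
import numpy as np,cv2
from scipy.optimize import least_squares
from scipy.spatial.transform import Rotation as Ro
C={n:dict(np.load(n+"0.npz")) for n in("top","side")}
def proj(n,X):
    c=C[n];p=np.atleast_2d(X)@c["R"].T+c["t"]
    return np.c_[c["fx"]*p[:,0]/p[:,2]+c["cx"],c["fy"]*p[:,1]/p[:,2]+c["cy"]]
def ray(n,u,v,z):
    c=C[n];d=c["R"].T@np.array([(u-c["cx"])/c["fx"],(v-c["cy"])/c["fy"],1]);o=-c["R"].T@c["t"]
    return o+d*(z-o[2])/d[2]
def crop(off,p): return (np.array(p)+.5)/4-.5+np.array(off)
def pose(q): # x y z yaw tilt ; top leans to -x
    return Ro.from_euler("ZY",[q[3],-q[4]]),q[:3]
def fit(obs,q0,fixed={}):
    free=[i for i in range(5) if i not in fixed]
    def full(v):
        q=np.array(q0,float);q[free]=v
        for i,f in fixed.items(): q[i]=f
        return q
    def res(v):
        R,t=pose(full(v))
        return np.concatenate([(proj(n,R.apply(m)+t)-uv).ravel() for n,uv,m in obs])
    r=least_squares(res,np.array(q0,float)[free],loss="soft_l1")
    return full(r.x),np.abs(res(r.x)).reshape(-1,2).max(1)
E
cat > m.py <<'E'
from h import *
def blk(sx,sy,z): return np.array([sx*.02,sy*.028,z])
def bo(off,n,L,f): return [(n,crop(off,p),f(*m)) for p,m in L]
T=.13
gold=bo((140,215),"top",[((78,103),(-1,1,T)),((135,83),(1,1,T)),((152,178),(1,-1,T)),((98,196),(-1,-1,T)),((272,89),(1,1,0)),((285,176),(1,-1,0))],blk)+\
 bo((205,135),"side",[((138,70),(-1,-1,T)),((212,47),(1,1,T)),((213,230),(1,-1,0)),((263,199),(1,1,0)),((185,212),(-1,-1,0))],blk)
silver=bo((230,150),"top",[((68,122),(-1,1,T)),((112,78),(1,1,T)),((153,160),(1,-1,T)),((115,195),(-1,-1,T)),((240,52),(1,1,0)),((285,130),(1,-1,0))],blk)+\
 bo((285,165),"side",[((98,78),(-1,-1,T)),((173,32),(1,1,T)),((212,218),(1,-1,0)),((255,165),(1,1,0)),((175,212),(-1,-1,0))],blk)
bx=lambda sx,sy,z:np.array([sx*.103,sy*.038,z])
box=bo((280,230),"side",[((50,147),(-1,1,.06)),((103,213),(-1,-1,.06)),((358,110),(1,-1,.06)),((302,43),(1,1,.06)),((103,270),(-1,-1,0)),((352,162),(1,-1,0))],bx)+\
 [("top",np.array(p),bx(*m)) for p,m in [((345,179),(1,1,.06)),((374,177),(1,-1,.06)),((385,258),(-1,-1,.06)),((357,262),(-1,1,.06))]]
black=bo((280,230),"side",[((68,72),(-1,1,T)),((117,50),(1,1,T)),((158,103),(1,-1,T)),((108,125),(-1,-1,T))],blk)+bo((325,180),"top",[((143,222),(1,1,T)),((235,211),(1,-1,T))],blk)
for nm,o,q0,fx in [("gold",gold,[.4,.3,.05,-1.5,.45],{}),("gold",gold,[.4,.3,.05,-1.5,.45],{4:np.radians(26)}),("silver",silver,[.5,.1,.05,-1.,.7],{}),("silver",silver,[.5,.1,.05,-1.,.7],{4:np.radians(40)}),("box",box,[.45,-.1,0,0,0],{2:0,4:0}),("black",black,[.4,-.1,.006,0,0],{2:.006,4:0})]:
    q,r=fit(o,q0,fx); print(nm,np.round(q[:3],4),np.degrees(q[3:]).round(1),r.round(1))
for n,u,v,z in [("top",*crop((430,190),(240,180)),.125),("side",*crop((310,315),(217,96)),.125),("top",*crop((430,190),(177,87)),.095),("top",493,264,.075),("top",280,271,.15)]: print(n,ray(n,u,v,z).round(4))
E
python3 m.py
```

```text
gold [0.4781 0.2972 0.0466] [-74.9  25.4] [0.1 0.7 0.4 0.3 0.8 1.  0.5 1.5 1.5 0.6 1.9]
gold [0.4782 0.2962 0.0471] [-75.  26.] [0.1 0.8 0.2 0.3 0.5 1.3 0.6 1.4 1.4 0.7 2. ]
silver [0.6656 0.0852 0.045 ] [-58.4  39.6] [1.4 0.9 1.  0.1 1.1 0.1 0.9 0.7 1.6 2.  1.9]
silver [0.6658 0.0848 0.0453] [-58.5  40. ] [1.4 1.1 0.8 0.2 1.  0.1 0.9 0.7 1.7 2.  2. ]
box [ 0.5589 -0.1014  0.    ] [7.5 0. ] [0.8 1.8 0.9 0.5 1.6 0.8 0.9 0.8 1.1 1.8]
black [ 0.4871 -0.1123  0.006 ] [7.3 0. ] [0.4 0.9 1.2 0.7 1.2 0.2]
top [ 0.5092 -0.3878  0.125 ]
side [ 0.5102 -0.3906  0.125 ]
top [ 0.5707 -0.3614  0.095 ]
top [ 0.446  -0.4076  0.075 ]
top [0.4181 0.0992 0.15  ]
```

Fits are consistent: the free tilts came out at 25.4° and 39.6° against 26° and 40°, and the can-tumbler-jar spacing and box length are right. The tool stays vertical, so I'll grip the y faces above the centre of mass. In the box I'll right each block by pushing its foot against its neighbour.

```bash
cat > g.py <<'E'
import sys,numpy as np
from cell import bot
from scipy.spatial.transform import Rotation as Ro
np.set_printoptions(suppress=True)
s=bot.sense();R=Ro.from_rotvec(s["tool_rot"]).as_matrix();p=np.array(s["tool_pos"])
psi=np.degrees(np.arctan2(R[1,1],R[0,1]))
print("t",round(s["time"],2),"p",p.round(4),"psi",psi.round(2),"q",np.round(s["joint_positions"],2),"w",round(s["width"],4),"gf",round(s["gripper_force"],1),"F",np.round(s["ft_force"],1))
def to(x,y,z,ps):
    d=R.T@(np.array([x,y,z])-p); print("delta",d.round(4),"turn",round((-(ps-psi+180)%360-180)/120,4) if 0 else round(-(((ps-psi+180)%360)-180)/120,4))
a=list(map(float,sys.argv[1:]))
for i in range(0,len(a),4): to(*a[i:i+4])
E
python3 g.py .4674 .3364 .248 195  .4674 .3364 .13 195
```

```text
t 0.1 p [0.2143 0.4789 0.2478] psi 65.89 q [ 1.01  0.29 -0.15  1.13  0.    1.43] w 0.0852 gf 0.0 F [-1.4  0.6  1.1]
delta [-0.2893 -0.0267 -0.0002] turn -1.0759
delta [-0.2893 -0.0265  0.1178] turn -1.0759
```

Call:
carry_out --deltas '[{"delta_pos": [-0.289,-0.027,0],"turn": -0.7,"hand": 1},{"delta_pos": [-0.289,-0.027,0],"turn": -0.7,"hand": 1},{"delta_pos": [-0.289,-0.027,0],"turn": -0.7,"hand": 1},{"delta_pos": [-0.289,-0.027,0],"turn": -0.7,"hand": 1},{"delta_pos": [-0.289,-0.027,0],"turn": -0.7,"hand": 1},{"delta_pos": [-0.289,-0.027,0],"turn": -0.7,"hand": 1},{"delta_pos": [-0.289,-0.027,0],"turn": -0.7,"hand": 1},{"delta_pos": [-0.289,-0.027,0],"turn": -0.7,"hand": 1},{"delta_pos": [-0.289,-0.027,0],"turn": -0.7,"hand": 1},{"delta_pos": [-0.289,-0.027,0],"turn": -0.7,"hand": 1}]'

```text
time: 1.1
tool_pos: [0.4672, 0.3361, 0.2478]
tool_rot: [1.523, -2.747, -0.0]
ft_force: [-0.1, 0.5, -0.7]
width: 0.0853
gripper_force: 0.0
```

```bash
python3 g.py .4674 .3364 .248 195  .4674 .3364 .13 195
```

```text
t 1.1 p [0.4672 0.3361 0.2478] psi 148.02 q [ 0.5   0.39 -0.01  1.17  0.   -0.52] w 0.0853 gf 0.0 F [-0.1  0.5 -0.7]
delta [-0.0003  0.     -0.0002] turn -0.3915
delta [-0.0004 -0.0001  0.1178] turn -0.3915
```

Call:
carry_out --deltas '[{"delta_pos": [0,0,0],"turn": -0.376,"hand": 1},{"delta_pos": [0,0,0],"turn": -0.376,"hand": 1},{"delta_pos": [0,0,0],"turn": -0.376,"hand": 1},{"delta_pos": [0,0,0],"turn": -0.376,"hand": 1},{"delta_pos": [0,0,0],"turn": -0.376,"hand": 1},{"delta_pos": [0,0,0.02],"turn": -0.376,"hand": 1},{"delta_pos": [0,0,0.05],"turn": -0.376,"hand": 1},{"delta_pos": [0,0,0.08],"turn": -0.376,"hand": 1},{"delta_pos": [0,0,0.105],"turn": -0.376,"hand": 1},{"delta_pos": [0,0,0.118],"turn": -0.376,"hand": 1}]'

```text
time: 2.1
tool_pos: [0.4659, 0.3358, 0.1279]
tool_rot: [2.453, -1.958, -0.002]
ft_force: [-0.6, -0.2, 1.0]
width: 0.0851
gripper_force: 0.0
```

Call:
carry_out --deltas '[{"delta_pos": [0,0,0],"turn": 0,"hand": 0},{"delta_pos": [0,0,0],"turn": 0,"hand": 0},{"delta_pos": [0,0,0],"turn": 0,"hand": 0},{"delta_pos": [0,0,0],"turn": 0,"hand": 0},{"delta_pos": [0,0,0],"turn": 0,"hand": 0},{"delta_pos": [0,0,0],"turn": 0,"hand": 0},{"delta_pos": [0,0,0],"turn": 0,"hand": 0}]' --grip_force 30

```text
time: 2.8
tool_pos: [0.4677, 0.3368, 0.1314]
tool_rot: [-2.454, 1.959, -0.001]
ft_force: [-1.6, -0.9, 7.1]
width: 0.056
gripper_force: 33.4
```

```bash
python3 g.py .4674 .3364 .248 195
```

```text
t 2.8 p [0.4677 0.3368 0.1314] psi -167.18 q [ 0.5   0.47 -0.2   0.9  -0.   -1.3 ] w 0.056 gf 33.4 F [-1.6 -0.9  7.1]
delta [ 0.0002  0.0002 -0.1166] turn -0.0182
```

Call:
carry_out --deltas '[{"delta_pos": [0,0,-0.01],"hand": 0},{"delta_pos": [0,0,-0.02],"hand": 0},{"delta_pos": [0,0,-0.03],"hand": 0},{"delta_pos": [0,0,-0.05],"hand": 0},{"delta_pos": [0,0,-0.07],"hand": 0},{"delta_pos": [0,0,-0.1],"hand": 0},{"delta_pos": [0,0,-0.13],"hand": 0},{"delta_pos": [0,0,-0.15],"hand": 0},{"delta_pos": [0,0,-0.17],"hand": 0},{"delta_pos": [0,0,-0.17],"hand": 0}]'

```text
invalid input
```

```bash
cat > look.py <<'E'
import sys,cv2,numpy as np
from cell import bot
n,u,v,w,h,k,name=sys.argv[1],*map(int,sys.argv[2:7]),sys.argv[7]
im=bot.capture(n)["color"]; np.save(f"{name}.npy",im)
o=cv2.resize(im[v:v+h,u:u+w],None,fx=k,fy=k,interpolation=cv2.INTER_CUBIC)
cv2.imwrite(f"pics/{name}.png",o)
E
python3 look.py side 200 40 130 150 4 lift1; python3 g.py .47 .336 .3 195
```

```text
t 2.85 p [0.4677 0.3368 0.1314] psi -167.18 q [ 0.5   0.47 -0.2   0.9   0.   -1.3 ] w 0.0563 gf 33.4 F [-1.1 -0.2  6.2]
delta [ 0.0012 -0.0023 -0.1685] turn -0.0182
```

View pics/lift1.png

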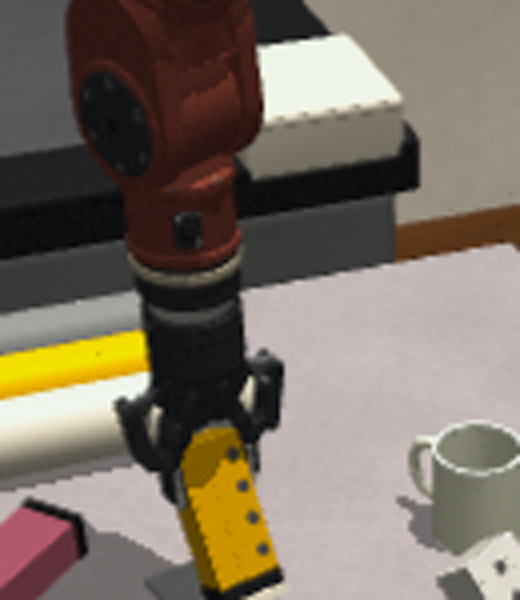

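The call was refused because the turn was missing. The picture shows the gold block still on its stand, gripped on both y faces by the pads (crop centre about 215,470), top end clear of the body. I'll lift with "turn" given.

Call:
carry_out --deltas '[{"delta_pos": [0,0,-0.01],"turn": 0,"hand": 0},{"delta_pos": [0,0,-0.02],"turn": 0,"hand": 0},{"delta_pos": [0,0,-0.03],"turn": 0,"hand": 0},{"delta_pos": [0,0,-0.05],"turn": 0,"hand": 0},{"delta_pos": [0,0,-0.07],"turn": 0,"hand": 0},{"delta_pos": [0,0,-0.1],"turn": 0,"hand": 0},{"delta_pos": [0,0,-0.13],"turn": 0,"hand": 0},{"delta_pos": [0,0,-0.15],"turn": 0,"hand": 0},{"delta_pos": [0,0,-0.17],"turn": 0,"hand": 0},{"delta_pos": [0,0,-0.17],"turn": 0,"hand": 0}]'

```text
time: 3.85
tool_pos: [0.4683, 0.3371, 0.3036]
tool_rot: [-2.452, 1.957, -0.003]
ft_force: [0.9, 0.3, -4.4]
width: 0.0562
gripper_force: 33.3
```

```bash
python3 look.py side 200 60 130 130 4 lift2; python3 g.py .47 .336 .3 97.5  .505 -.115 .3 97.5
```

```text
t 3.9 p [0.4678 0.3368 0.3016] psi -167.18 q [ 0.5   0.37  0.1   1.3   0.   -1.3 ] w 0.0564 gf 33.3 F [ 0.6 -0.3 -5.8]
delta [ 0.0013 -0.002   0.0016] turn 0.7943
delta [0.4488 0.0639 0.0011] turn 0.7943
```

View pics/lift2.png

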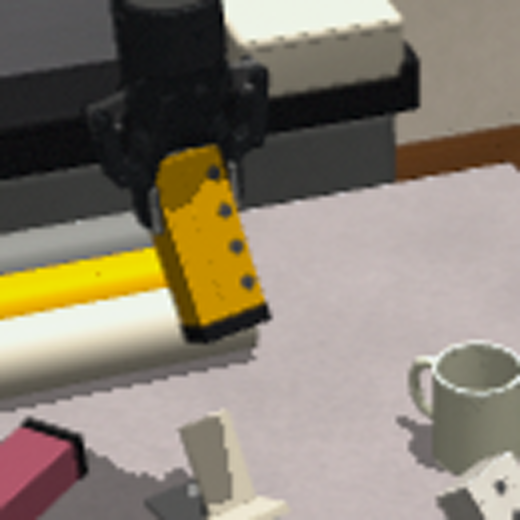

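The gold block was lifted cleanly and still leans about 26° in the grip (plinth at crop (230,325)). Now I carry it over the box.

```bash
python3 g.py .5758 -.0992 .3 97.5
```

```text
t 3.9 p [0.4678 0.3368 0.3016] psi -167.18 q [ 0.5   0.37  0.1   1.3   0.   -1.3 ] w 0.0564 gf 33.3 F [ 0.6 -0.3 -5.8]
delta [ 0.4491 -0.0086  0.0013] turn 0.7943
```

Call:
carry_out --deltas '[{"delta_pos": [0.01,0,0],"turn": 0.03,"hand": 0},{"delta_pos": [0.03,0,0],"turn": 0.08,"hand": 0},{"delta_pos": [0.06,0,0],"turn": 0.14,"hand": 0},{"delta_pos": [0.095,0,0],"turn": 0.2,"hand": 0},{"delta_pos": [0.13,0,0],"turn": 0.26,"hand": 0},{"delta_pos": [0.165,0,0],"turn": 0.32,"hand": 0},{"delta_pos": [0.2,0,0],"turn": 0.38,"hand": 0},{"delta_pos": [0.23,0,0],"turn": 0.44,"hand": 0},{"delta_pos": [0.25,0,0],"turn": 0.48,"hand": 0},{"delta_pos": [0.26,0,0],"turn": 0.5,"hand": 0}]'

```text
time: 4.9
tool_pos: [0.5246, 0.0813, 0.2991]
tool_rot: [1.14, -2.926, -0.001]
ft_force: [0.5, 0.3, -4.1]
width: 0.056
gripper_force: 33.3
```

```bash
python3 g.py .5758 -.0992 .3 97.5
```

```text
t 4.9 p [0.5246 0.0813 0.2991] psi 132.56 q [ 0.02  0.28 -0.03  1.26 -0.   -0.73] w 0.056 gf 33.3 F [ 0.5  0.3 -4.1]
delta [ 0.0844 -0.1676 -0.0009] turn 0.2922
```

Call:
carry_out --deltas '[{"delta_pos": [0.005,-0.01,0],"turn": 0.03,"hand": 0},{"delta_pos": [0.015,-0.03,0],"turn": 0.08,"hand": 0},{"delta_pos": [0.03,-0.06,0],"turn": 0.14,"hand": 0},{"delta_pos": [0.045,-0.09,0],"turn": 0.2,"hand": 0},{"delta_pos": [0.06,-0.12,0],"turn": 0.25,"hand": 0},{"delta_pos": [0.073,-0.145,0],"turn": 0.28,"hand": 0},{"delta_pos": [0.081,-0.16,0],"turn": 0.292,"hand": 0},{"delta_pos": [0.0844,-0.1676,0],"turn": 0.294,"hand": 0},{"delta_pos": [0.0844,-0.1676,0],"turn": 0.294,"hand": 0},{"delta_pos": [0.0844,-0.1676,0],"turn": 0.294,"hand": 0}]'

```text
time: 5.9
tool_pos: [0.5766, -0.0962, 0.3001]
tool_rot: [0.209, -3.134, -0.001]
ft_force: [0.1, 0.6, -4.9]
width: 0.0558
gripper_force: 33.4
```

```bash
python3 look.py side 250 60 200 220 3 ov1;python3 look.py top 320 150 150 130 4 ov1t; python3 -c "
import cv2,numpy as np;a=cv2.imread('pics/ov1.png')[:600,:400];b=cv2.imread('pics/ov1t.png')[:,:400];a=np.vstack([a,np.zeros((max(0,600-len(a)),400,3),'uint8')]);b=np.vstack([b,np.zeros((600-len(b),400,3),'uint8')]);cv2.imwrite('pics/ov2.png',np.hstack([a,b]))"; python3 g.py .5758 -.0992 .3 97.5 .5758 -.0992 .105 97.5
```

```text
t 6.0 p [ 0.5767 -0.0961  0.3004] psi 97.65 q [-0.29  0.39  0.12  1.31  0.   -0.42] w 0.0563 gf 33.4 F [-0.5 -0.  -4.3]
delta [ 0.0013 -0.003   0.0004] turn 0.0013
delta [ 0.0013 -0.0031  0.1954] turn 0.0013
```

View pics/ov2.png

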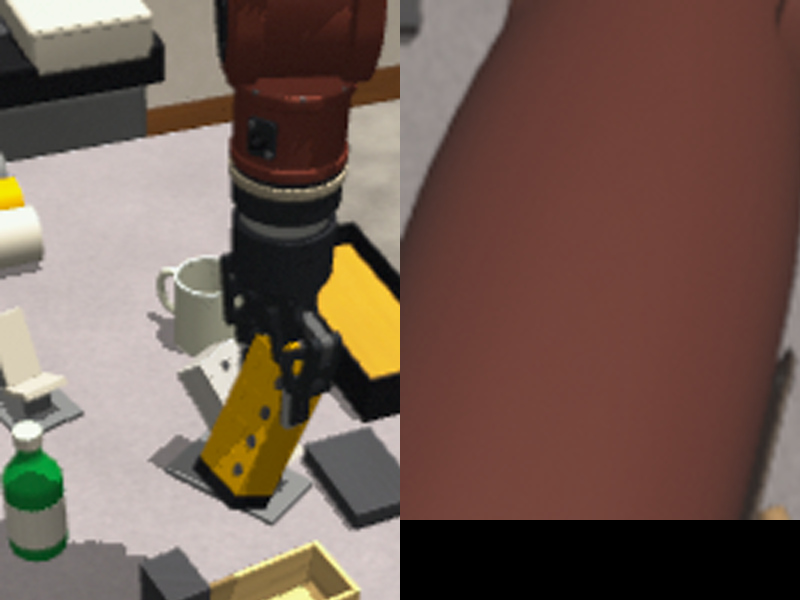

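The gold block hangs with its plinth leading toward the black block, as wanted (plinth corners at crop (200,468), (233,503), (268,503)). I check the offset against the hand pose before lowering.

```bash
python3 - <<'E'
from h import *
f=lambda p:(np.array(p)+.5)/3-.5+np.array([250,60])
o=[("side",f(p),np.array(m)) for p,m in [((200,468),(.02,-.028,0)),((233,503),(.02,.028,0)),((268,503),(-.02,.028,0)),((257,334),(.02,-.028,.13))]]
for fx in ({3:np.radians(187.6)},{3:np.radians(187.6),4:np.radians(26)}):
    q,r=fit(o,[.53,-.1,.2,3.27,.45],fx);print(q[:3].round(4),np.degrees(q[3:]).round(1),r.round(1))
    print("box frame",(Ro.from_euler("z",-7.5,degrees=True).apply(q[:3]-[.5589,-.1014,0])).round(4))
t=np.array([.5767,-.0961,.3024]);e=np.array([.9914,.1305,0]);ex=t-.0421*e-[0,0,.0863];print("expected",ex.round(4))
E
```

```text
[ 0.5556 -0.0753  0.1884] [187.6  23.6] [1.1 0.3 0.3 0.2]
box frame [1.000e-04 2.630e-02 1.884e-01]
[ 0.556  -0.0722  0.1855] [187.6  26. ] [1.3 0.4 0.4 1.4]
box frame [0.001  0.0294 0.1855]
expected [ 0.535  -0.1016  0.2161]
```

```bash
python3 - <<'E'
from h import *
f=lambda p:(np.array(p)+.5)/3-.5+np.array([250,60])
o=[("side",f(p),np.array(m)) for p,m in [((200,468),(.02,-.028,0)),((233,503),(.02,.028,0)),((268,503),(-.02,.028,0)),((257,334),(.02,-.028,.13))]]
for z,th in ((.2161,None),(.2161,26),(.212,26),(.22,26),(.216,22),(.216,30)):
    fx={3:np.radians(187.6),2:z}
    if th: fx[4]=np.radians(th)
    q,r=fit(o,[.53,-.1,.2,3.27,.45],fx);print(z,th,np.degrees(q[4]).round(1),r.round(1),"box",(Ro.from_euler("z",-7.5,degrees=True).apply(q[:3]-[.5589,-.1014,0])).round(4))
    R,t=pose(q);print("  expected grip pt in block frame",R.inv().apply(np.array([.5767,-.0961,.3024])-t).round(4))
E
```

```text
0.2161 None 23.0 [0.9 1.1 0.9 1.3] box [-0.0164 -0.0006  0.2161]
  expected grip pt in block frame [ 0.0018 -0.0035  0.093 ]
0.2161 26 26.0 [1.1 0.8 1.1 1.8] box [-0.0177 -0.0003  0.2161]
  expected grip pt in block frame [ 0.0054 -0.0032  0.0934]
0.212 26 26.0 [1.1 0.8 1.1 1.7] box [-0.0152  0.0036  0.212 ]
  expected grip pt in block frame [0.0095 0.0007 0.096 ]
0.22 26 26.0 [1.1 0.9 1.2 1.8] box [-0.02   -0.0039  0.22  ]
  expected grip pt in block frame [ 0.0016 -0.0068  0.0909]
0.216 22 22.0 [0.8 1.2 1.2 1.3] box [-0.0157 -0.0007  0.216 ]
  expected grip pt in block frame [ 0.0008 -0.0036  0.0929]
0.216 30 30.0 [1.3 0.6 1.8 4.8] box [-0.0182 -0.0008  0.216 ]
  expected grip pt in block frame [ 0.0115 -0.0037  0.0931]
```

Call:
carry_out --deltas '[{"delta_pos": [0,-0.001,0.025],"turn": 0,"hand": 0},{"delta_pos": [0,-0.0015,0.06],"turn": 0,"hand": 0},{"delta_pos": [0,-0.0015,0.09],"turn": 0,"hand": 0},{"delta_pos": [0,-0.0015,0.11],"turn": 0,"hand": 0},{"delta_pos": [0,-0.0015,0.125],"turn": 0,"hand": 0},{"delta_pos": [0,-0.0015,0.14],"turn": 0,"hand": 0},{"delta_pos": [0,-0.0015,0.155],"turn": 0,"hand": 0},{"delta_pos": [0,-0.0015,0.17],"turn": 0,"hand": 0},{"delta_pos": [0,-0.0015,0.18],"turn": 0,"hand": 0},{"delta_pos": [0,-0.0015,0.19],"turn": 0,"hand": 0}]'

```text
time: 7.0
tool_pos: [0.5772, -0.0982, 0.11]
tool_rot: [-0.208, 3.134, 0.0]
ft_force: [0.9, -0.5, -3.9]
width: 0.056
gripper_force: 33.4
```

```bash
python3 g.py .5222 -.1048 .105 97.5; python3 look.py side 270 190 130 130 1 dn1
```

```text
t 7.0 p [ 0.5772 -0.0982  0.11  ] psi 97.6 q [-0.29  0.51 -0.2   0.86  0.   -0.43] w 0.056 gf 33.4 F [ 0.9 -0.5 -3.9]
delta [0.0553 0.0007 0.005 ] turn 0.0008
```

Call:
carry_out --deltas '[{"delta_pos": [0.006,0,0.004],"turn": 0,"hand": 0},{"delta_pos": [0.012,0,0.004],"turn": 0,"hand": 0},{"delta_pos": [0.018,0,0.004],"turn": 0,"hand": 0},{"delta_pos": [0.024,0,0.004],"turn": 0,"hand": 0},{"delta_pos": [0.029,0,0.004],"turn": 0,"hand": 0},{"delta_pos": [0.034,0,0.004],"turn": 0,"hand": 0},{"delta_pos": [0.038,0,0.004],"turn": 0,"hand": 0},{"delta_pos": [0.042,0,0.004],"turn": 0,"hand": 0},{"delta_pos": [0.046,0,0.004],"turn": 0,"hand": 0},{"delta_pos": [0.049,0,0.004],"turn": 0,"hand": 0}]' --grip_force 20

```text
time: 8.05
tool_pos: [0.5281, -0.1052, 0.1062]
tool_rot: [0.206, -3.135, -0.0]
ft_force: [3.1, 0.3, -2.7]
width: 0.0562
gripper_force: 21.8
```

```bash
python3 look.py side 270 190 130 130 4 dn2; python3 g.py .5222 -.1048 .105 97.5
```

```text
t 8.1 p [ 0.5277 -0.1053  0.1062] psi 97.53 q [-0.33  0.44 -0.34  0.8  -0.   -0.46] w 0.0557 gf 21.8 F [ 2.7 -0.6 -3.7]
delta [0.0054 0.0012 0.0012] turn 0.0003
```

View pics/dn2.png

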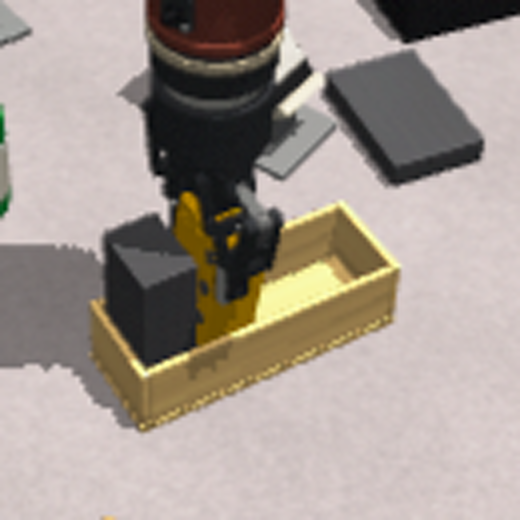

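The gold block is in the box and righting itself against the black block, with about 3 N of push. I continue gently until flush.

Call:
carry_out --deltas '[{"delta_pos": [0.002,0,0],"turn": 0,"hand": 0},{"delta_pos": [0.003,0,0],"turn": 0,"hand": 0},{"delta_pos": [0.004,0,0],"turn": 0,"hand": 0},{"delta_pos": [0.005,0,0],"turn": 0,"hand": 0},{"delta_pos": [0.005,0,0],"turn": 0,"hand": 0}]'

```text
time: 8.6
tool_pos: [0.5235, -0.1059, 0.1063]
tool_rot: [0.207, -3.135, -0.0]
ft_force: [3.0, 0.1, -2.5]
width: 0.0556
gripper_force: 22.0
```

Call:
carry_out --deltas '[{"delta_pos": [0.001,0,0],"turn": 0,"hand": 0},{"delta_pos": [0.002,0,0],"turn": 0,"hand": 0},{"delta_pos": [0.002,0,0],"turn": 0,"hand": 0}]'

```text
time: 8.9
tool_pos: [0.5215, -0.1062, 0.1063]
tool_rot: [0.207, -3.135, 0.0]
ft_force: [3.9, 0.4, -3.4]
width: 0.0555
gripper_force: 22.0
```

```bash
python3 g.py .5222 -.1048 .105 97.5; python3 look.py side 270 190 130 130 4 dn3
```

```text
t 8.9 p [ 0.5215 -0.1062  0.1063] psi 97.54 q [-0.34  0.43 -0.35  0.79 -0.   -0.47] w 0.0555 gf 22.0 F [ 3.9  0.4 -3.4]
delta [-0.0009  0.0013  0.0013] turn 0.0003
```

Call:
carry_out --deltas '[{"delta_pos": [0.001,0.001,0],"turn": 0,"hand": 0},{"delta_pos": [0.002,0.001,0],"turn": 0,"hand": 0},{"delta_pos": [0.002,0.001,0],"turn": 0,"hand": 0}]'

```text
time: 9.25
tool_pos: [0.5194, -0.1055, 0.1063]
tool_rot: [0.206, -3.135, 0.0]
ft_force: [3.8, -0.6, -4.0]
width: 0.0557
gripper_force: 22.3
```

Call:
carry_out --deltas '[{"delta_pos": [0.001,0,0],"turn": 0,"hand": 0},{"delta_pos": [0.002,0,0],"turn": 0,"hand": 0},{"delta_pos": [0.002,0,0],"turn": 0,"hand": 0}]'

```text
time: 9.55
tool_pos: [0.5174, -0.1057, 0.1063]
tool_rot: [-0.206, 3.135, 0.0]
ft_force: [4.4, -0.6, -1.6]
width: 0.0559
gripper_force: 22.3
```

```bash
python3 g.py .5222 -.1048 .105 97.5; python3 - <<'E'
import numpy as np,cv2,subprocess
subprocess.run("python3 look.py side 270 190 130 130 4 dn4",shell=True)
a,b=[np.load(f"dn{i}.npy").astype(int) for i in(3,4)]
# gold mask leftmost edge line in side image
hsv=cv2.cvtColor(b.astype(np.uint8),cv2.COLOR_BGR2HSV)
for nm in("dn2","dn3","dn4"):
    im=np.load(nm+".npy");h=cv2.cvtColor(im,cv2.COLOR_BGR2HSV)
    m=(h[...,0]>17)&(h[...,0]<27)&(h[...,1]>180)
    print(nm,[(v,int(np.where(m[v,300:345])[0][0])+300) for v in range(238,275,4) if m[v,300:345].any()])
E
```

```text
t 9.55 p [ 0.5174 -0.1057  0.1063] psi 97.54 q [-0.34  0.42 -0.37  0.78  0.   -0.47] w 0.0559 gf 22.3 F [ 4.4 -0.6 -1.6]
delta [-0.0049  0.0002  0.0013] turn 0.0003
dn2 [(238, 315), (242, 314), (246, 314), (250, 315), (254, 319), (258, 319), (262, 319), (266, 319), (270, 321), (274, 319)]
dn3 [(242, 312), (246, 312), (250, 315), (254, 318), (258, 319), (262, 320), (266, 319), (270, 320), (274, 319)]
dn4 [(242, 311), (246, 312), (250, 315), (254, 319), (258, 319), (262, 329), (266, 319), (270, 319), (274, 319)]
```

Call:
carry_out --deltas '[{"delta_pos": [0.0007,0,0],"turn": 0,"hand": 0},{"delta_pos": [0.0015,0,0],"turn": 0,"hand": 0},{"delta_pos": [0.0015,0,0],"turn": 0,"hand": 0}]'

```text
time: 9.9
tool_pos: [0.5159, -0.1058, 0.1063]
tool_rot: [0.207, -3.135, -0.0]
ft_force: [3.0, -0.3, -2.9]
width: 0.0562
gripper_force: 22.4
```

```bash
python3 g.py .5222 -.1048 .105 97.5; python3 - <<'E'
import numpy as np,cv2,subprocess
subprocess.run("python3 look.py side 270 190 130 130 4 dn5",shell=True)
ims=[np.load("side0.npz")["color"]]+[np.load(n+".npy") for n in("dn1","dn3","dn5")]
o=[cv2.resize(i[225:300,285:365],None,fx=5,fy=4,interpolation=cv2.INTER_CUBIC) for i in ims]
cv2.imwrite("pics/cmp.png",np.vstack([np.hstack(o[:2]),np.hstack(o[2:])]))
E
```

```text
t 9.9 p [ 0.5159 -0.1058  0.1063] psi 97.54 q [-0.34  0.42 -0.37  0.78  0.   -0.47] w 0.0562 gf 22.4 F [ 3.  -0.3 -2.9]
delta [-0.0064  0.0001  0.0013] turn 0.0003
```

View pics/cmp.png

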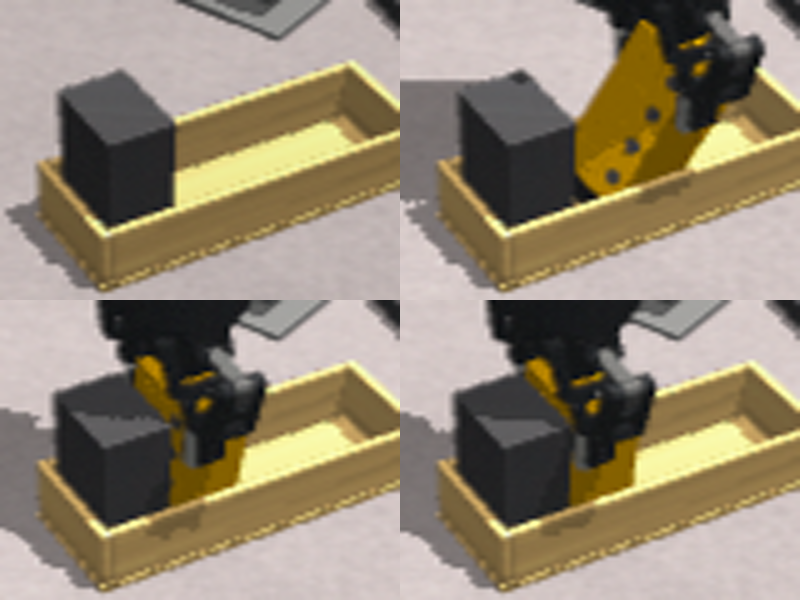

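```bash
python3 - <<'E'
from h import *
def pr(tcp,th,gx,h=.095):
    R=Ro.from_euler("ZY",[np.radians(187.5),-np.radians(th)]);t=np.array(tcp)+[0,0,.002]-R.apply([gx,0,h])
    P=np.array([[.02,-.028,.13],[.02,.028,.13],[-.02,.028,.03],[-.02,.028,.06],[.02,.028,.09]])
    return proj("side",R.apply(P)+t).round(1).tolist(),(Ro.from_euler("z",-7.5,degrees=True).apply(t+R.apply([.02,0,0])-[.5589,-.1014,0])*1000).round(1)
for nm,tcp,L in (("dn1",[.5772,-.0982,.11],(20,23,26)),("dn3",[.5215,-.1062,.1063],(0,5,10,15)),("dn5",[.5159,-.1058,.1063],(0,5,10,15))):
    for th in L: 
        for gx in (0,.005): print(nm,th,gx,*pr(tcp,th,gx))
for nm in("dn1","dn3","dn5"):
    im=np.load(nm+".npy");hs=cv2.cvtColor(im,cv2.COLOR_BGR2HSV)
    m=(hs[...,0]>15)&(hs[...,0]<28)&(hs[...,1]>190)
    print(nm,[(v,int(x.min())+300,int(x.max())+300) for v in range(226,276,2) for x in [np.where(m[v,300:375])[0]] if len(x)])
E
```

```text
dn1 20 0 [[330.6, 229.2], [341.7, 242.4], [340.7, 269.5], [344.5, 261.3], [336.5, 254.3]] [-32.7   0.8  29.6]
dn1 20 0.005 [[332.1, 229.1], [343.2, 242.3], [342.1, 269.3], [345.9, 261.1], [338.0, 254.1]] [-28.    0.8  27.9]
dn1 23 0 [[331.3, 228.9], [342.4, 242.1], [339.6, 269.9], [343.8, 261.6], [336.6, 254.0]] [-37.    0.8  32.4]
dn1 23 0.005 [[332.8, 228.8], [343.9, 242.0], [341.0, 269.8], [345.2, 261.5], [338.1, 253.9]] [-32.4   0.8  30.4]
dn1 26 0 [[332.0, 228.6], [343.1, 241.7], [338.5, 270.3], [343.1, 262.0], [336.7, 253.7]] [-41.1   0.8  35.4]
dn1 26 0.005 [[333.4, 228.6], [344.5, 241.7], [339.9, 270.2], [344.5, 261.9], [338.1, 253.7]] [-36.6   0.8  33.2]
dn3 0 0 [[307.7, 240.6], [318.3, 254.3], [330.6, 274.3], [330.9, 267.0], [318.1, 264.9]] [-57.7   0.1  13.3]
dn3 0 0.005 [[309.4, 239.9], [320.0, 253.6], [332.1, 273.6], [332.6, 266.3], [319.8, 264.2]] [-52.7   0.1  13.3]
dn3 5 0 [[308.8, 239.7], [319.4, 253.5], [328.7, 275.4], [329.9, 267.8], [318.0, 264.5]] [-65.9   0.1  15.4]
dn3 5 0.005 [[310.4, 239.2], [321.1, 252.9], [330.3, 274.8], [331.5, 267.2], [319.6, 263.9]] [-60
[... 1588 characters left out ...]
320, 339), (258, 320, 345), (260, 320, 344), (262, 320, 343), (264, 320, 342), (266, 320, 341), (268, 320, 338), (270, 322, 333), (272, 323, 328)]
dn3 [(240, 312, 316), (242, 312, 317), (244, 312, 325), (246, 312, 317), (248, 314, 318), (250, 315, 326), (252, 317, 325), (254, 318, 318), (258, 319, 320), (260, 319, 333), (262, 320, 333), (264, 320, 332), (266, 319, 332), (268, 319, 332), (270, 320, 331), (272, 319, 328), (274, 319, 324)]
dn5 [(240, 310, 314), (242, 311, 315), (244, 310, 324), (246, 312, 315), (248, 313, 315), (250, 315, 324), (252, 317, 324), (260, 328, 332), (262, 328, 331), (264, 328, 331), (266, 319, 331), (268, 319, 331), (270, 319, 331), (272, 319, 328), (274, 319, 323)]
```

The gold block has nearly come upright (its visible right edge leans about 2–3°), and the black block is unmoved at its end. I'll push a bit further, watching for the force jump that marks flush contact.

Call:
carry_out --deltas '[{"delta_pos": [0.001,0,0],"turn": 0,"hand": 0},{"delta_pos": [0.002,0,0],"turn": 0,"hand": 0},{"delta_pos": [0.002,0,0],"turn": 0,"hand": 0}]'

```text
time: 10.25
tool_pos: [0.5142, -0.1062, 0.1064]
tool_rot: [-0.207, 3.134, 0.0]
ft_force: [5.4, 0.9, -2.4]
width: 0.0556
gripper_force: 23.4
```

Call:
carry_out --deltas '[{"delta_pos": [0.001,0,0],"turn": 0,"hand": 0},{"delta_pos": [0.0015,0,0],"turn": 0,"hand": 0},{"delta_pos": [0.0015,0,0],"turn": 0,"hand": 0}]'

```text
time: 10.55
tool_pos: [0.5138, -0.1062, 0.1067]
tool_rot: [-0.207, 3.132, 0.0]
ft_force: [8.5, 1.1, -5.2]
width: 0.0558
gripper_force: 25.5
```

```bash
cat > e.py <<'E'
import numpy as np,cv2,subprocess,sys
n=sys.argv[1];subprocess.run(f"python3 look.py side 270 190 130 130 4 {n}",shell=True)
im=np.load(n+".npy");hs=cv2.cvtColor(im,cv2.COLOR_BGR2HSV)
m=(hs[...,0]>15)&(hs[...,0]<28)&(hs[...,1]>190)
print(n,[(v,int(x.min())+300,int(x.max())+300) for v in range(236,276,2) for x in [np.where(m[v,300:375])[0]] if len(x)])
E
python3 g.py; python3 e.py dn6
```

```text
t 10.55 p [ 0.5138 -0.1062  0.1067] psi 97.56 q [-0.34  0.41 -0.38  0.78  0.   -0.48] w 0.0558 gf 25.5 F [ 8.5  1.1 -5.2]
dn6 [(240, 309, 313), (242, 309, 314), (244, 310, 324), (246, 312, 319), (248, 313, 315), (250, 315, 323), (252, 316, 323), (260, 329, 331), (262, 327, 331), (264, 327, 331), (266, 325, 331), (268, 319, 330), (270, 319, 330), (272, 319, 328), (274, 319, 323)]
```

Force jumped and the motion stalled, so it is flush. Now lower to the floor.

Call:
carry_out --deltas '[{"delta_pos": [-0.001,0,0.001],"turn": 0,"hand": 0},{"delta_pos": [-0.001,0,0.002],"turn": 0,"hand": 0},{"delta_pos": [-0.001,0,0.003],"turn": 0,"hand": 0},{"delta_pos": [-0.001,0,0.004],"turn": 0,"hand": 0},{"delta_pos": [-0.001,0,0.005],"turn": 0,"hand": 0},{"delta_pos": [-0.001,0,0.005],"turn": 0,"hand": 0}]'

```text
time: 11.2
tool_pos: [0.5141, -0.1069, 0.1029]
tool_rot: [-0.206, 3.133, -0.003]
ft_force: [-1.3, -2.1, 16.4]
width: 0.0557
gripper_force: 25.3
```

Call:
carry_out --deltas '[{"delta_pos": [0,0,0.001],"turn": 0,"hand": 0},{"delta_pos": [0,0,0.0015],"turn": 0,"hand": 0},{"delta_pos": [0,0,0.0015],"turn": 0,"hand": 0}]'

```text
time: 11.5
tool_pos: [0.5141, -0.107, 0.1028]
tool_rot: [-0.206, 3.133, -0.004]
ft_force: [-5.9, -1.2, 34.8]
width: 0.0558
gripper_force: 27.3
```

On the floor (Fz rose to 16–35 N). Relieve and release.

Call:
carry_out --deltas '[{"delta_pos": [0,0,-0.003],"turn": 0,"hand": 0},{"delta_pos": [0,0,-0.003],"turn": 0,"hand": 0}]'

```text
time: 11.7
tool_pos: [0.514, -0.1067, 0.1034]
tool_rot: [-0.206, 3.134, -0.002]
ft_force: [4.5, -2.5, 1.0]
width: 0.056
gripper_force: 24.6
```

Call:
carry_out --deltas '[{"delta_pos": [0,0,0],"turn": 0,"hand": 0.8},{"delta_pos": [0,0,0],"turn": 0,"hand": 0.9},{"delta_pos": [0,0,0],"turn": 0,"hand": 1},{"delta_pos": [0,0,0],"turn": 0,"hand": 1},{"delta_pos": [0,0,-0.03],"turn": 0,"hand": 1},{"delta_pos": [0,0,-0.07],"turn": 0,"hand": 1},{"delta_pos": [0,0,-0.11],"turn": 0,"hand": 1},{"delta_pos": [0,0,-0.15],"turn": 0,"hand": 1},{"delta_pos": [0,0,-0.15],"turn": 0,"hand": 1},{"delta_pos": [0,0,-0.15],"turn": 0,"hand": 1}]'

```text
time: 12.7
tool_pos: [0.5138, -0.1063, 0.2533]
tool_rot: [-0.206, 3.134, -0.001]
ft_force: [0.1, 0.6, -0.3]
width: 0.0855
gripper_force: 0.0
```

```bash
python3 e.py dn7; python3 g.py .6339 .1369 .25 211.5 .6339 .1369 .116 211.5; python3 - <<'E'
from h import *
im=np.load("dn7.npy");hs=cv2.cvtColor(im,cv2.COLOR_BGR2HSV)
m=((hs[...,0]>15)&(hs[...,0]<28)&(hs[...,1]>190)).astype(np.uint8);m[:, :295]=0;m[:,350:]=0;m[:220]=0;m[290:]=0
c=max(cv2.findContours(m,0,2)[0],key=cv2.contourArea)
print("poly",cv2.approxPolyDP(c,1.5,True)[:,0].tolist())
R=Ro.from_euler("z",187.5,degrees=True)
for bx in(-.036,-.032):
  for z in(.006,.011):
    t=np.array([.5589,-.1014,0])+Ro.from_euler("z",7.5,degrees=True).apply([bx,0,z])
    print(bx,z,proj("side",R.apply([[.02,-.028,.13],[-.02,-.028,.13],[-.02,.028,.13],[.02,.028,.13],[-.02,.028,.054]])+t).round(1).tolist())
E
```

```text
dn7 [(238, 320, 322), (240, 315, 323), (242, 310, 325), (244, 311, 326), (246, 312, 328), (248, 314, 330), (250, 315, 331), (252, 316, 331), (254, 318, 331), (256, 320, 331), (258, 319, 331), (260, 319, 331), (262, 319, 331), (264, 319, 331), (266, 319, 330), (268, 319, 330), (270, 319, 330), (272, 319, 328), (274, 319, 323)]
t 12.75 p [ 0.5131 -0.1061  0.2522] psi 97.54 q [-0.34  0.29 -0.15  1.14 -0.   -0.47] w 0.0858 gf 0.0 F [-0.5  0.4  0.7]
delta [-0.1516  0.225   0.0022] turn -0.9497
delta [-0.1517  0.225   0.1362] turn -0.9497
poly [[322, 238], [310, 242], [320, 256], [319, 275], [330, 271], [331, 250]]
-0.036 0.006 [[308.3, 242.3], [321.6, 237.2], [332.4, 250.6], [318.9, 256.1], [331.3, 270.0]]
-0.036 0.011 [[308.3, 241.0], [321.6, 235.8], [332.5, 249.3], [318.9, 254.8], [331.4, 268.8]]
-0.032 0.006 [[309.7, 241.8], [322.9, 236.7], [333.7, 250.1], [320.2, 255.5], [332.6, 269.5]]
-0.032 0.011 [[309.7, 240.5], [322.9, 235.3], [333.8, 248.7], [320.3, 254.2], [332.7, 268.3]]
```

The gold block stands upright on the floor: its corners match the upright model to about 1 px. Now silver.

Call:
carry_out --deltas '[{"delta_pos": [-0.02,0.03,0],"turn": -0.07,"hand": 1},{"delta_pos": [-0.045,0.065,0],"turn": -0.14,"hand": 1},{"delta_pos": [-0.065,0.1,0],"turn": -0.21,"hand": 1},{"delta_pos": [-0.09,0.135,0],"turn": -0.28,"hand": 1},{"delta_pos": [-0.11,0.165,0],"turn": -0.35,"hand": 1},{"delta_pos": [-0.13,0.195,0],"turn": -0.42,"hand": 1},{"delta_pos": [-0.145,0.215,0],"turn": -0.49,"hand": 1},{"delta_pos": [-0.1516,0.225,0],"turn": -0.56,"hand": 1},{"delta_pos": [-0.1516,0.225,0],"turn": -0.63,"hand": 1},{"delta_pos": [-0.1516,0.225,0],"turn": -0.7,"hand": 1}]'

```text
time: 13.75
tool_pos: [0.6334, 0.1373, 0.2503]
tool_rot: [2.257, -2.181, -0.004]
ft_force: [-0.1, 0.1, 0.8]
width: 0.0852
gripper_force: 0.0
```

```bash
python3 g.py .6339 .1369 .25 211.5 .6339 .1369 .116 211.5
```

```text
t 13.75 p [0.6334 0.1373 0.2503] psi -178.06 q [ 0.1   0.54  0.23  1.27 -0.   -1.5 ] w 0.0852 gf 0.0 F [-0.1  0.1  0.8]
delta [ 0.0004 -0.0005  0.0003] turn -0.2463
delta [ 0.0003 -0.001   0.1343] turn -0.2463
```

Call:
carry_out --deltas '[{"delta_pos": [0,0,0],"turn": -0.07,"hand": 1},{"delta_pos": [0,0,0],"turn": -0.14,"hand": 1},{"delta_pos": [0,0,0],"turn": -0.21,"hand": 1},{"delta_pos": [0,0,0.01],"turn": -0.245,"hand": 1},{"delta_pos": [0,0,0.035],"turn": -0.245,"hand": 1},{"delta_pos": [0,0,0.06],"turn": -0.245,"hand": 1},{"delta_pos": [0,0,0.085],"turn": -0.245,"hand": 1},{"delta_pos": [0,0,0.11],"turn": -0.245,"hand": 1},{"delta_pos": [0,0,0.125],"turn": -0.245,"hand": 1},{"delta_pos": [0,0,0.134],"turn": -0.245,"hand": 1}]'

```text
time: 14.75
tool_pos: [0.6322, 0.1365, 0.1154]
tool_rot: [2.731, -1.547, -0.007]
ft_force: [-0.4, 0.4, 1.0]
width: 0.0856
gripper_force: 0.0
```

Call:
carry_out --deltas '[{"delta_pos": [0,0,0],"turn": 0,"hand": 0},{"delta_pos": [0,0,0],"turn": 0,"hand": 0},{"delta_pos": [0,0,0],"turn": 0,"hand": 0},{"delta_pos": [0,0,0],"turn": 0,"hand": 0},{"delta_pos": [0,0,0],"turn": 0,"hand": 0},{"delta_pos": [0,0,0],"turn": 0,"hand": 0},{"delta_pos": [0,0,0],"turn": 0,"hand": 0}]' --grip_force 30

```text
time: 15.45
tool_pos: [0.6344, 0.1368, 0.1192]
tool_rot: [-2.733, 1.548, -0.001]
ft_force: [-1.1, -0.1, 2.4]
width: 0.056
gripper_force: 32.9
```

```bash
python3 g.py
```

```text
t 15.45 p [0.6344 0.1368 0.1192] psi -149.06 q [ 0.1   0.61  0.01  0.97 -0.   -2.01] w 0.056 gf 32.9 F [-1.1 -0.1  2.4]
```

Call:
carry_out --deltas '[{"delta_pos": [0,0,-0.01],"turn": 0,"hand": 0},{"delta_pos": [0,0,-0.02],"turn": 0,"hand": 0},{"delta_pos": [0,0,-0.03],"turn": 0,"hand": 0},{"delta_pos": [0,0,-0.05],"turn": 0,"hand": 0},{"delta_pos": [0,0,-0.075],"turn": 0,"hand": 0},{"delta_pos": [0,0,-0.105],"turn": 0,"hand": 0},{"delta_pos": [0,0,-0.135],"turn": 0,"hand": 0},{"delta_pos": [0,0,-0.16],"turn": 0,"hand": 0},{"delta_pos": [0,0,-0.18],"turn": 0,"hand": 0},{"delta_pos": [0,0,-0.18],"turn": 0,"hand": 0}]'

```text
time: 16.45
tool_pos: [0.6356, 0.1369, 0.3026]
tool_rot: [-2.731, 1.547, -0.008]
ft_force: [0.9, 0.0, -4.2]
width: 0.0558
gripper_force: 32.7
```

```bash
python3 look.py side 200 40 200 200 3 s1; python3 g.py .6285 -.0922 .3 97.5
```

```text
t 16.5 p [0.635  0.1368 0.3003] psi -149.06 q [ 0.1   0.52  0.33  1.38  0.   -2.01] w 0.0555 gf 32.7 F [-0.8  0.7 -3.1]
delta [0.1931 0.1233 0.0003] turn 0.9453
```

Call:
carry_out --deltas '[{"delta_pos": [0.007,0.004,0],"turn": 0.03,"hand": 0},{"delta_pos": [0.02,0.012,0],"turn": 0.08,"hand": 0},{"delta_pos": [0.035,0.022,0],"turn": 0.14,"hand": 0},{"delta_pos": [0.055,0.035,0],"turn": 0.2,"hand": 0},{"delta_pos": [0.075,0.048,0],"turn": 0.26,"hand": 0},{"delta_pos": [0.095,0.06,0],"turn": 0.32,"hand": 0},{"delta_pos": [0.115,0.073,0],"turn": 0.38,"hand": 0},{"delta_pos": [0.135,0.086,0],"turn": 0.44,"hand": 0},{"delta_pos": [0.15,0.096,0],"turn": 0.48,"hand": 0},{"delta_pos": [0.16,0.102,0],"turn": 0.5,"hand": 0}]'

```text
time: 17.5
tool_pos: [0.6283, -0.0542, 0.2974]
tool_rot: [1.587, -2.709, -0.002]
ft_force: [0.1, -0.5, -3.9]
width: 0.0555
gripper_force: 32.6
```

```bash
python3 g.py .6283 -.0923 .3 97.5
```

```text
t 17.5 p [ 0.6283 -0.0542  0.2974] psi 150.73 q [-0.2   0.49  0.27  1.36 -0.   -1.26] w 0.0555 gf 32.6 F [ 0.1 -0.5 -3.9]
delta [ 0.0332 -0.0186 -0.0026] turn 0.4435
```

Call:
carry_out --deltas '[{"delta_pos": [0.003,-0.002,0],"turn": 0.03,"hand": 0},{"delta_pos": [0.008,-0.004,0],"turn": 0.08,"hand": 0},{"delta_pos": [0.013,-0.007,0],"turn": 0.14,"hand": 0},{"delta_pos": [0.018,-0.01,0],"turn": 0.2,"hand": 0},{"delta_pos": [0.023,-0.013,0],"turn": 0.26,"hand": 0},{"delta_pos": [0.027,-0.015,0],"turn": 0.32,"hand": 0},{"delta_pos": [0.03,-0.017,0],"turn": 0.38,"hand": 0},{"delta_pos": [0.0332,-0.0186,0],"turn": 0.425,"hand": 0},{"delta_pos": [0.0332,-0.0186,0],"turn": 0.4435,"hand": 0},{"delta_pos": [0.0332,-0.0186,0],"turn": 0.4435,"hand": 0}]'

```text
time: 18.5
tool_pos: [0.6289, -0.0907, 0.2979]
tool_rot: [0.212, -3.133, -0.001]
ft_force: [-0.6, 0.9, -3.6]
width: 0.0558
gripper_force: 32.6
```

```bash
python3 g.py .6283 -.0923 .1 97.5; python3 look.py side 270 80 160 150 5 s2; python3 -c "
import cv2;a=cv2.imread('pics/s2.png');cv2.imwrite('pics/s2.png',a[:600])"
```

```text
t 18.5 p [ 0.6289 -0.0907  0.2979] psi 97.74 q [-0.26  0.5   0.28  1.36  0.   -0.39] w 0.0558 gf 32.6 F [-0.6  0.9 -3.6]
delta [ 0.0006 -0.0016  0.1979] turn 0.002
```

View pics/s2.png

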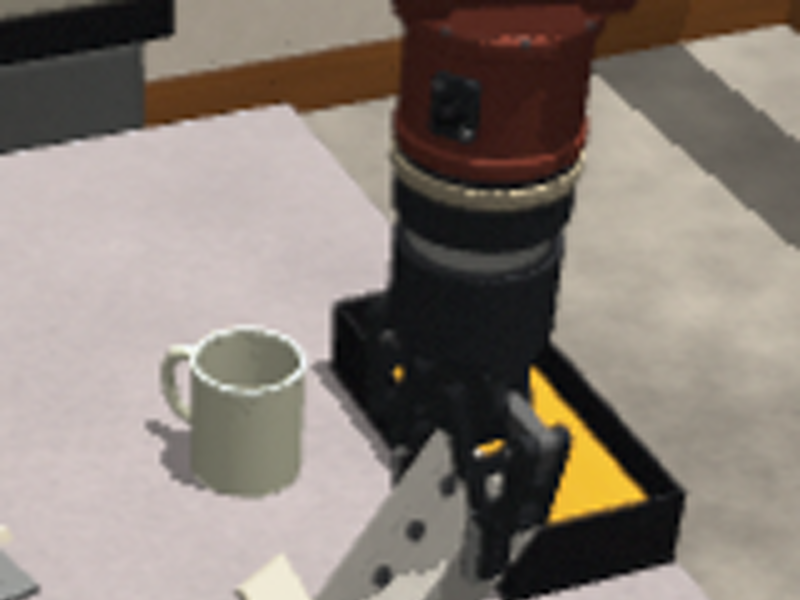

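The silver block hangs leaning about 38° with its plinth end toward the gold block (visible face edge from crop (440,435) to (310,600)). I back off 7 mm along the row, then lower.

Call:
carry_out --deltas '[{"delta_pos": [-0.004,-0.001,0.02],"turn": 0,"hand": 0},{"delta_pos": [-0.007,-0.0015,0.05],"turn": 0,"hand": 0},{"delta_pos": [-0.007,-0.0015,0.08],"turn": 0,"hand": 0},{"delta_pos": [-0.007,-0.0015,0.1],"turn": 0,"hand": 0},{"delta_pos": [-0.007,-0.0015,0.12],"turn": 0,"hand": 0},{"delta_pos": [-0.007,-0.0015,0.14],"turn": 0,"hand": 0},{"delta_pos": [-0.007,-0.0015,0.155],"turn": 0,"hand": 0},{"delta_pos": [-0.007,-0.0015,0.17],"turn": 0,"hand": 0},{"delta_pos": [-0.007,-0.0015,0.18],"turn": 0,"hand": 0},{"delta_pos": [-0.007,-0.0015,0.188],"turn": 0,"hand": 0}]'

```text
time: 19.55
tool_pos: [0.636, -0.0913, 0.1099]
tool_rot: [0.213, -3.134, -0.0]
ft_force: [0.4, -0.5, -4.5]
width: 0.0556
gripper_force: 32.5
```

```bash
python3 look.py side 270 190 130 130 1 s3; python3 g.py .5625 -.1009 .107 97.5
```

```text
t 19.6 p [ 0.6356 -0.0912  0.1089] psi 97.77 q [-0.26  0.61 -0.02  0.94  0.   -0.39] w 0.0558 gf 32.5 F [-0.6  0.3 -5.5]
delta [0.0737 0.0003 0.0021] turn 0.0022
```

Call:
carry_out --deltas '[{"delta_pos": [0.005,0,0],"turn": 0,"hand": 0},{"delta_pos": [0.011,0,0],"turn": 0,"hand": 0},{"delta_pos": [0.017,0,0],"turn": 0,"hand": 0},{"delta_pos": [0.023,0,0],"turn": 0,"hand": 0},{"delta_pos": [0.029,0,0],"turn": 0,"hand": 0},{"delta_pos": [0.034,0,0],"turn": 0,"hand": 0},{"delta_pos": [0.039,0,0],"turn": 0,"hand": 0},{"delta_pos": [0.043,0,0],"turn": 0,"hand": 0},{"delta_pos": [0.047,0,0],"turn": 0,"hand": 0},{"delta_pos": [0.05,0,0],"turn": 0,"hand": 0}]' --grip_force 20

```text
time: 20.6
tool_pos: [0.5887, -0.0987, 0.1127]
tool_rot: [-0.211, 3.129, -0.002]
ft_force: [5.5, 1.8, 0.6]
width: 0.056
gripper_force: 24.4
```

Call:
carry_out --deltas '[{"delta_pos": [0.004,0,0],"turn": 0,"hand": 0},{"delta_pos": [0.008,0,0],"turn": 0,"hand": 0},{"delta_pos": [0.012,0,0],"turn": 0,"hand": 0},{"delta_pos": [0.015,0,0],"turn": 0,"hand": 0},{"delta_pos": [0.018,0,0],"turn": 0,"hand": 0},{"delta_pos": [0.02,0,0],"turn": 0,"hand": 0}]'

```text
time: 21.2
tool_pos: [0.5668, -0.101, 0.1109]
tool_rot: [-0.211, 3.134, -0.0]
ft_force: [4.5, 0.7, 0.6]
width: 0.0558
gripper_force: 23.8
```

```bash
python3 g.py .555 -.1019 .107 97.5;python3 e.py s4
```

```text
t 21.2 p [ 0.5668 -0.101   0.1109] psi 97.71 q [-0.3   0.49 -0.23  0.85  0.   -0.44] w 0.0558 gf 23.8 F [4.5 0.7 0.6]
delta [0.0118 0.0007 0.0039] turn 0.0018
s4 [(238, 320, 321), (240, 315, 323), (242, 310, 326), (244, 310, 326), (246, 312, 328), (248, 313, 330), (250, 315, 332), (252, 316, 331), (254, 318, 331), (256, 320, 331), (258, 319, 331), (260, 319, 331), (262, 319, 331), (264, 319, 330), (266, 319, 330), (268, 319, 330), (270, 319, 330), (272, 319, 328), (274, 319, 323)]
```

Call:
carry_out --deltas '[{"delta_pos": [0.002,0,0],"turn": 0,"hand": 0},{"delta_pos": [0.004,0,0],"turn": 0,"hand": 0},{"delta_pos": [0.006,0,0],"turn": 0,"hand": 0},{"delta_pos": [0.007,0,0],"turn": 0,"hand": 0},{"delta_pos": [0.007,0,0],"turn": 0,"hand": 0}]'

```text
time: 21.75
tool_pos: [0.5597, -0.1018, 0.1107]
tool_rot: [0.211, -3.134, -0.0]
ft_force: [2.9, 0.7, -0.0]
width: 0.0557
gripper_force: 23.4
```

Call:
carry_out --deltas '[{"delta_pos": [0.001,0,0],"turn": 0,"hand": 0},{"delta_pos": [0.002,0,0],"turn": 0,"hand": 0},{"delta_pos": [0.002,0,0],"turn": 0,"hand": 0}]'

```text
time: 22.05
tool_pos: [0.5579, -0.1021, 0.1108]
tool_rot: [0.211, -3.134, -0.0]
ft_force: [4.2, 0.5, -0.9]
width: 0.0559
gripper_force: 23.3
```

Call:
carry_out --deltas '[{"delta_pos": [0.001,0,0],"turn": 0,"hand": 0},{"delta_pos": [0.002,0,0],"turn": 0,"hand": 0},{"delta_pos": [0.002,0,0],"turn": 0,"hand": 0}]'

```text
time: 22.35
tool_pos: [0.5559, -0.1024, 0.1108]
tool_rot: [0.211, -3.134, 0.0]
ft_force: [3.5, 0.6, -0.3]
width: 0.0559
gripper_force: 23.2
```

```bash
python3 g.py .555 -.1019 .107 97.5;python3 e.py s5; python3 - <<'E'
from h import *
im=np.load("s5.npy")
np.set_printoptions(linewidth=200)
print(im[238:282:4,328:362].mean(2).astype(int)); print(im[266,328:362].tolist())
E
```

```text
t 22.35 p [ 0.5559 -0.1024  0.1108] psi 97.71 q [-0.31  0.48 -0.26  0.84 -0.   -0.45] w 0.0559 gf 23.2 F [ 3.5  0.6 -0.3]
delta [0.0008 0.0006 0.0038] turn 0.0018
s5 [(238, 320, 322), (240, 315, 323), (242, 310, 325), (244, 310, 326), (246, 312, 328), (248, 313, 330), (250, 315, 331), (252, 316, 331), (254, 318, 331), (256, 320, 331), (258, 319, 331), (260, 319, 331), (262, 319, 331), (264, 319, 330), (266, 319, 330), (268, 319, 330), (270, 319, 330), (272, 319, 328), (274, 319, 323)]
[[100  71  35  24  26  25  20  74 109 142 152  86  43  40  67 121 117 112 121  98  72  71 133 194 205 204 205 205 204 204 203 205 207 206]
 [ 85  65  56  30  31  28  27  25  29  27  33  42  27  27  38  46  44  62  53  46  27  23 160 212 208 158 113 139 216 223 210 202 204 207]
 [102  93  75  92  95  46  22  26  63  96  70  31  21  20  22  20  34  30  41  25  21  77 106 111 112 101  93  92  91  90 108 201 224 212]
 [118 102 104  99  95  65  35  24  26  25  21  21  20  22  28  35  34  31  22  22  75 100 105 108  96  90  91  90  92  91  92  90  90  90]
 [ 76  74  64  62  94  74  76  69  33  21  21  21  20 
[... 757 characters left out ...]
1 119 107 145 187 195]
 [ 87 103 107 105 106  92 106 111 113 112 110 112 113 113 114 112 112 112 157 162 127 106 140 182 192 200 198 198 200 200 199 197 194 194]]
[[0, 81, 112], [0, 78, 106], [0, 78, 106], [42, 82, 99], [83, 91, 97], [92, 96, 99], [91, 97, 99], [89, 94, 97], [91, 96, 98], [106, 112, 116], [110, 116, 120], [110, 116, 120], [111, 116, 120], [111, 117, 121], [105, 120, 127], [129, 174, 182], [171, 240, 239], [168, 247, 247], [158, 243, 249], [122, 203, 223], [90, 149, 165], [80, 133, 159], [71, 115, 140], [67, 111, 136], [70, 112, 138], [69, 115, 140], [70, 116, 142], [71, 118, 143], [72, 118, 144], [71, 118, 145], [73, 119, 145], [72, 116, 143], [68, 113, 139], [67, 111, 135]]
```

```bash
cat > sil.py <<'E'
from h import *
import sys
def edge(nm,rows=range(254,272)):
    im=np.load(nm+".npy").astype(float); out=[]
    for v in rows:
        sat=im[v,330:365].max(1)-im[v,330:365].min(1)
        g=np.where(sat<25)[0]
        if len(g):
            i=g[-1] if np.all(np.diff(g)<4) else g[np.where(np.diff(g)>=4)[0][0]]
            a,b=sat[i],sat[min(i+1,34)]; out.append((v,330+int(i),int(a),int(b),int(sat[min(i+2,34)])))
    return out
if __name__=="__main__":
    print(edge(sys.argv[1]))
    tcp=np.array(list(map(float,sys.argv[2:5])))
    for th in (0,3,6,9,12,15):
      for gx in (0,.008,.016):
        R=Ro.from_euler("ZY",[np.radians(187.6),-np.radians(th)]);t=tcp+[0,0,.002]-R.apply([gx,0,.099])
        P=proj("side",R.apply([[-.02,.028,.03],[-.02,.028,.065]])+t); e=lambda v:P[0,0]+(P[1,0]-P[0,0])*(v-P[0,1])/(P[1,1]-P[0,1])
        b=Ro.from_euler("z",-7.5,degrees=True).apply(R.apply([[.02,0,0],[-.02,0,0]])+t-[.5589,-.1014,0])
        print(th,gx,[round(e(v),1) for v in (256,260,264,268)],"lead bx,z",(b[0,[0,2]]*1000).round(1),"low z",(b[1,2]*1000).round(1))
E
python3 sil.py s5 .5559 -.1024 .1108
```

```text
[(254, 346, 21, 64, 76), (255, 346, 22, 63, 73), (256, 345, 10, 33, 80), (257, 345, 8, 72, 89), (258, 345, 10, 78, 85), (259, 345, 10, 80, 79), (260, 344, 8, 27, 81), (261, 344, 10, 30, 81), (262, 344, 11, 72, 86), (263, 344, 10, 79, 87), (264, 344, 11, 84, 83), (265, 343, 9, 29, 93), (266, 342, 22, 53, 69), (267, 339, 10, 41, 57), (268, 337, 10, 50, 81), (269, 335, 20, 54, 69), (270, 332, 11, 30, 46)]
0 0 [np.float64(342.6), np.float64(342.3), np.float64(342.0), np.float64(341.7)] lead bx,z [-23.1  13.8] low z 13.8
0 0.008 [np.float64(345.1), np.float64(344.7), np.float64(344.4), np.float64(344.1)] lead bx,z [-15.1  13.8] low z 13.8
0 0.016 [np.float64(347.5), np.float64(347.1), np.float64(346.8), np.float64(346.4)] lead bx,z [-7.1 13.8] low z 13.8
3 0 [np.float64(342.4), np.float64(341.8), np.float64(341.3), np.float64(340.7)] lead bx,z [-28.3  15. ] low z 12.9
3 0.008 [np.float64(344.8), np.float64(344.2), np.float64(343.6), np.float64(343.1)] lead bx,z [-20.3  14.6] low z 12.5
3 0.016 [np.float64(347.2), np.float64(346.6), np.float64(346.0), np.float64(345.4)] lead bx,z [-12.3  1
[... 741 characters left out ...]
64(341.9), np.float64(340.7), np.float64(339.5), np.float64(338.2)] lead bx,z [-43.3  20.1] low z 11.8
12 0.008 [np.float64(344.2), np.float64(342.9), np.float64(341.7), np.float64(340.4)] lead bx,z [-35.4  18.5] low z 10.1
12 0.016 [np.float64(346.4), np.float64(345.2), np.float64(343.9), np.float64(342.6)] lead bx,z [-27.6  16.8] low z 8.5
15 0 [np.float64(341.8), np.float64(340.4), np.float64(338.9), np.float64(337.5)] lead bx,z [-48.   22.3] low z 12.0
15 0.008 [np.float64(344.0), np.float64(342.6), np.float64(341.1), np.float64(339.7)] lead bx,z [-40.3  20.3] low z 9.9
15 0.016 [np.float64(346.3), np.float64(344.8), np.float64(343.3), np.float64(341.8)] lead bx,z [-32.6  18.2] low z 7.9
```

About 5° remains. Continue in 2 mm steps.

Call:
carry_out --deltas '[{"delta_pos": [0.001,0,0],"turn": 0,"hand": 0},{"delta_pos": [0.002,0,0],"turn": 0,"hand": 0},{"delta_pos": [0.003,0,0],"turn": 0,"hand": 0},{"delta_pos": [0.003,0,0],"turn": 0,"hand": 0}]'

```text
time: 22.8
tool_pos: [0.5539, -0.1027, 0.1109]
tool_rot: [-0.211, 3.133, 0.0]
ft_force: [7.5, 2.2, -2.5]
width: 0.0556
gripper_force: 25.6
```

Call:
carry_out --deltas '[{"delta_pos": [0.001,0,0],"turn": 0,"hand": 0},{"delta_pos": [0.002,0,0],"turn": 0,"hand": 0},{"delta_pos": [0.002,0,0],"turn": 0,"hand": 0}]'

```text
time: 23.1
tool_pos: [0.5535, -0.1028, 0.1115]
tool_rot: [-0.211, 3.129, 0.001]
ft_force: [12.0, 3.9, -1.7]
width: 0.0559
gripper_force: 27.2
```

Call:
carry_out --deltas '[{"delta_pos": [0.001,0,0],"turn": 0,"hand": 0},{"delta_pos": [0.0015,0,0],"turn": 0,"hand": 0},{"delta_pos": [0.0015,0,0],"turn": 0,"hand": 0}]'

```text
time: 23.4
tool_pos: [0.5531, -0.1029, 0.112]
tool_rot: [-0.211, 3.127, 0.001]
ft_force: [15.0, 5.0, -1.2]
width: 0.0558
gripper_force: 28.1
```

```bash
python3 g.py;python3 e.py s6;python3 sil.py s6 .5559 -.1024 .1108|head -1
```

```text
t 23.4 p [ 0.5531 -0.1029  0.112 ] psi 97.74 q [-0.32  0.47 -0.27  0.83  0.   -0.45] w 0.0558 gf 28.1 F [15.   5.  -1.2]
s6 [(238, 319, 322), (240, 314, 323), (242, 310, 324), (244, 310, 326), (246, 311, 328), (248, 313, 329), (250, 315, 331), (252, 316, 331), (254, 318, 331), (256, 319, 331), (258, 319, 331), (260, 319, 330), (262, 319, 330), (264, 319, 330), (266, 319, 330), (268, 319, 330), (270, 319, 330), (272, 319, 328), (274, 319, 323)]
[(254, 345, 9, 48, 72), (255, 345, 9, 59, 75), (256, 345, 9, 58, 85), (257, 344, 8, 27, 86), (258, 344, 8, 30, 86), (259, 344, 11, 51, 80), (260, 344, 9, 72, 79), (261, 344, 11, 73, 80), (262, 344, 11, 84, 84), (263, 344, 11, 86, 84), (264, 343, 10, 29, 84), (265, 343, 11, 31, 92), (266, 342, 21, 53, 70), (267, 339, 10, 43, 57), (268, 337, 9, 50, 80), (269, 335, 22, 54, 68), (270, 332, 11, 31, 47)]
```

Flush. Relax the push and lower to the floor.

Call:
carry_out --deltas '[{"delta_pos": [-0.003,0,0],"turn": 0,"hand": 0},{"delta_pos": [-0.003,0,0.001],"turn": 0,"hand": 0},{"delta_pos": [-0.003,0,0.002],"turn": 0,"hand": 0},{"delta_pos": [-0.003,0,0.003],"turn": 0,"hand": 0},{"delta_pos": [-0.003,0,0.004],"turn": 0,"hand": 0},{"delta_pos": [-0.003,0,0.004],"turn": 0,"hand": 0}]'

```text
time: 24.05
tool_pos: [0.5537, -0.1029, 0.1073]
tool_rot: [-0.211, 3.132, -0.0]
ft_force: [7.1, 2.0, 0.8]
width: 0.0552
gripper_force: 24.9
```

Call:
carry_out --deltas '[{"delta_pos": [0,0,0.001],"turn": 0,"hand": 0},{"delta_pos": [0,0,0.002],"turn": 0,"hand": 0},{"delta_pos": [0,0,0.002],"turn": 0,"hand": 0}]'

```text
time: 24.35
tool_pos: [0.5536, -0.1029, 0.1053]
tool_rot: [-0.211, 3.132, -0.0]
ft_force: [7.4, 1.2, 1.8]
width: 0.0558
gripper_force: 25.0
```

Call:
carry_out --deltas '[{"delta_pos": [0,0,0.001],"turn": 0,"hand": 0},{"delta_pos": [0,0,0.0015],"turn": 0,"hand": 0},{"delta_pos": [0,0,0.0015],"turn": 0,"hand": 0}]'

```text
time: 24.65
tool_pos: [0.5537, -0.1028, 0.1039]
tool_rot: [-0.211, 3.132, 0.0]
ft_force: [5.6, 2.6, 1.7]
width: 0.0559
gripper_force: 25.0
```

Call:
carry_out --deltas '[{"delta_pos": [0,0,0.001],"turn": 0,"hand": 0},{"delta_pos": [0,0,0.0015],"turn": 0,"hand": 0},{"delta_pos": [0,0,0.0015],"turn": 0,"hand": 0}]'

```text
time: 24.95
tool_pos: [0.5537, -0.1026, 0.1025]
tool_rot: [-0.212, 3.132, 0.001]
ft_force: [5.6, 3.4, 3.2]
width: 0.0558
gripper_force: 24.8
```

```bash
python3 g.py
```

```text
t 24.95 p [ 0.5537 -0.1026  0.1025] psi 97.74 q [-0.31  0.48 -0.28  0.81  0.   -0.45] w 0.0558 gf 24.8 F [5.6 3.4 3.2]
```

Call:
carry_out --deltas '[{"delta_pos": [0,0,0.001],"turn": 0,"hand": 0},{"delta_pos": [0,0,0.0015],"turn": 0,"hand": 0},{"delta_pos": [0,0,0.0015],"turn": 0,"hand": 0}]'

```text
time: 25.25
tool_pos: [0.5536, -0.1025, 0.1014]
tool_rot: [-0.212, 3.132, 0.001]
ft_force: [4.7, 4.8, 8.4]
width: 0.0562
gripper_force: 25.5
```

Call:
carry_out --deltas '[{"delta_pos": [0,0,0.001],"turn": 0,"hand": 0},{"delta_pos": [0,0,0.0015],"turn": 0,"hand": 0},{"delta_pos": [0,0,0.0015],"turn": 0,"hand": 0}]'

```text
time: 25.55
tool_pos: [0.5536, -0.1025, 0.1013]
tool_rot: [-0.212, 3.131, 0.0]
ft_force: [-1.6, 5.9, 24.3]
width: 0.0562
gripper_force: 26.9
```

Call:
carry_out --deltas '[{"delta_pos": [0,0,-0.0015],"turn": 0,"hand": 0},{"delta_pos": [0,0,-0.002],"turn": 0,"hand": 0}]'

```text
time: 25.75
tool_pos: [0.5535, -0.1025, 0.1014]
tool_rot: [-0.212, 3.132, 0.001]
ft_force: [7.3, 4.1, -1.7]
width: 0.0556
gripper_force: 25.1
```

Call:
carry_out --deltas '[{"delta_pos": [0,0,0],"turn": 0,"hand": 0.8},{"delta_pos": [0,0,0],"turn": 0,"hand": 0.9},{"delta_pos": [0,0,0],"turn": 0,"hand": 1},{"delta_pos": [0,0,0],"turn": 0,"hand": 1},{"delta_pos": [0,0,-0.03],"turn": 0,"hand": 1},{"delta_pos": [0,0,-0.07],"turn": 0,"hand": 1},{"delta_pos": [0,0,-0.11],"turn": 0,"hand": 1},{"delta_pos": [0,0,-0.15],"turn": 0,"hand": 1},{"delta_pos": [0,0,-0.17],"turn": 0,"hand": 1},{"delta_pos": [0,0,-0.17],"turn": 0,"hand": 1}]'

```text
time: 26.75
tool_pos: [0.5539, -0.1034, 0.274]
tool_rot: [-0.211, 3.13, -0.003]
ft_force: [0.8, -0.3, -1.1]
width: 0.0856
gripper_force: 0.0
```

```bash
python3 e.py s7; python3 sil.py s7 .55 -.1 .1|head -1; python3 g.py .51 -.389 .27 110 .51 -.389 .09 110; python3 - <<'E'
from h import *
im=np.load("s7.npy")[225:285,290:365];f=im.astype(int)
# silver: low saturation, bright >85
m=((f.max(2)-f.min(2)<25)&(f.mean(2)>75)&(f.mean(2)<190)).astype(np.uint8)
m=cv2.morphologyEx(m,cv2.MORPH_OPEN,np.ones((3,3),np.uint8))
for c in cv2.findContours(m,0,2)[0]:
    if cv2.contourArea(c)>60: print("poly",(cv2.approxPolyDP(c,1.3,True)[:,0]+[290,225]).tolist())
R=Ro.from_euler("z",187.5,degrees=True)
for bx in(.004,.008):
    t=np.array([.5589,-.1014,0])+Ro.from_euler("z",7.5,degrees=True).apply([bx,0,.006])
    print(bx,proj("side",R.apply([[.02,-.028,.13],[-.02,-.028,.13],[-.02,.028,.13],[.02,.028,.13],[-.02,.028,.054]])+t).round(1).tolist())
E
```

```text
s7 [(238, 319, 322), (240, 314, 323), (242, 310, 325), (244, 310, 326), (246, 312, 328), (248, 314, 330), (250, 315, 331), (252, 317, 331), (254, 319, 331), (256, 320, 331), (258, 320, 331), (260, 320, 330), (262, 319, 331), (264, 319, 331), (266, 319, 330), (268, 320, 330), (270, 319, 330), (272, 319, 328), (274, 319, 323)]
[(254, 344, 10, 48, 70), (255, 344, 10, 56, 73), (256, 344, 10, 58, 71), (257, 344, 10, 75, 91), (258, 343, 9, 28, 88), (259, 343, 9, 32, 85), (260, 343, 9, 29, 81), (261, 343, 9, 46, 81), (262, 343, 9, 53, 85), (263, 343, 9, 74, 87), (264, 343, 9, 76, 87), (265, 343, 10, 76, 93), (266, 342, 20, 51, 70), (267, 339, 10, 41, 54), (268, 337, 10, 51, 82), (269, 335, 21, 52, 71), (270, 332, 14, 41, 56)]
t 26.8 p [ 0.5531 -0.1031  0.2718] psi 97.71 q [-0.31  0.35 -0.01  1.21 -0.   -0.45] w 0.0853 gf 0.0 F [ 0.4  0.9 -1.4]
delta [ 0.081  -0.2775  0.002 ] turn -0.1024
delta [ 0.0814 -0.2773  0.182 ] turn -0.1024
poly [[345, 246], [333, 250], [332, 269], [343, 265]]
poly [[311, 247], [301, 245], [296, 247], [295, 250], [290, 249], [290, 284], [294, 284], [291, 279], [291, 265], [295, 263], [295, 250], [297, 249], [305, 260], [309, 260], [317, 256]]
poly [[325, 225], [330, 231], [338, 234], [342, 234], [350, 226]]
0.004 [[321.6, 237.2], [334.5, 232.1], [345.6, 245.2], [332.4, 250.6], [343.9, 264.7]]
0.008 [[322.9, 236.7], [335.8, 231.6], [346.9, 244.7], [333.7, 250.1], [345.2, 264.1]]
```

Silver stands upright and flush: its corners fit bx = 4 mm, leaving a 73 mm gap for the tumbler, centred at bx ≈ 61 mm. Now the tumbler.

Call:
carry_out --deltas '[{"delta_pos": [0.013,-0.043,0],"turn": -0.05,"hand": 1},{"delta_pos": [0.026,-0.088,0],"turn": -0.102,"hand": 1},{"delta_pos": [0.04,-0.133,0],"turn": -0.102,"hand": 1},{"delta_pos": [0.053,-0.178,0],"turn": -0.102,"hand": 1},{"delta_pos": [0.065,-0.22,0],"turn": -0.102,"hand": 1},{"delta_pos": [0.075,-0.255,0],"turn": -0.102,"hand": 1},{"delta_pos": [0.081,-0.2775,0.01],"turn": -0.102,"hand": 1},{"delta_pos": [0.081,-0.2775,0.04],"turn": -0.102,"hand": 1},{"delta_pos": [0.081,-0.2775,0.07],"turn": -0.102,"hand": 1},{"delta_pos": [0.081,-0.2775,0.09],"turn": -0.102,"hand": 1}]'

```text
time: 27.8
tool_pos: [0.5083, -0.3872, 0.1766]
tool_rot: [0.544, -3.091, -0.006]
ft_force: [0.8, -0.4, -0.6]
width: 0.0854
gripper_force: 0.0
```

```bash
python3 g.py .51 -.389 .088 110
```

```text
t 27.8 p [ 0.5083 -0.3872  0.1766] psi 109.96 q [-0.77  0.55  0.07  1.09  0.   -1.11] w 0.0854 gf 0.0 F [ 0.8 -0.4 -0.6]
delta [-0.0011 -0.0026  0.0886] turn -0.0004
```

Call:
carry_out --deltas '[{"delta_pos": [0,0,0.015],"turn": 0,"hand": 1},{"delta_pos": [0,0,0.035],"turn": 0,"hand": 1},{"delta_pos": [0,0,0.055],"turn": 0,"hand": 1},{"delta_pos": [0,0,0.075],"turn": 0,"hand": 1},{"delta_pos": [0,0,0.088],"turn": 0,"hand": 1},{"delta_pos": [0,0,0.094],"turn": 0,"hand": 1},{"delta_pos": [0,0,0.094],"turn": 0,"hand": 1}]'

```text
time: 28.5
tool_pos: [0.5091, -0.3881, 0.0857]
tool_rot: [0.545, -3.093, -0.002]
ft_force: [-0.3, -0.1, 0.4]
width: 0.0854
gripper_force: 0.0
```

```bash
python3 g.py .51 -.389 .088 110
```

```text
t 28.5 p [ 0.5091 -0.3881  0.0857] psi 109.97 q [-0.77  0.63 -0.06  0.89  0.   -1.11] w 0.0854 gf 0.0 F [-0.3 -0.1  0.4]
delta [-0.0005 -0.0012 -0.0023] turn -0.0002
```

Call:
carry_out --deltas '[{"delta_pos": [0,0,0],"turn": 0,"hand": 0.8},{"delta_pos": [0,0,0],"turn": 0,"hand": 0.6},{"delta_pos": [0,0,0],"turn": 0,"hand": 0.3},{"delta_pos": [0,0,0],"turn": 0,"hand": 0},{"delta_pos": [0,0,0],"turn": 0,"hand": 0},{"delta_pos": [0,0,0],"turn": 0,"hand": 0},{"delta_pos": [0,0,0],"turn": 0,"hand": 0}]' --grip_force 35

```text
time: 29.2
tool_pos: [0.5102, -0.3893, 0.0879]
tool_rot: [-0.544, 3.093, -0.002]
ft_force: [-0.8, -0.4, 6.3]
width: 0.0577
gripper_force: 37.3
```

```bash
python3 g.py
```

```text
t 29.2 p [ 0.5102 -0.3893  0.0879] psi 109.96 q [-0.77  0.63 -0.05  0.89  0.   -1.11] w 0.0577 gf 37.3 F [-0.8 -0.4  6.3]
```

Call:
carry_out --deltas '[{"delta_pos": [0,0,-0.01],"turn": 0,"hand": 0},{"delta_pos": [0,0,-0.025],"turn": 0,"hand": 0},{"delta_pos": [0,0,-0.05],"turn": 0,"hand": 0},{"delta_pos": [0,0,-0.08],"turn": 0,"hand": 0},{"delta_pos": [0,0,-0.11],"turn": 0,"hand": 0},{"delta_pos": [0,0,-0.14],"turn": 0,"hand": 0},{"delta_pos": [0,0,-0.165],"turn": 0,"hand": 0},{"delta_pos": [0,0,-0.18],"turn": 0,"hand": 0},{"delta_pos": [0,0,-0.185],"turn": 0,"hand": 0},{"delta_pos": [0,0,-0.185],"turn": 0,"hand": 0}]'

```text
time: 30.2
tool_pos: [0.5096, -0.3888, 0.2722]
tool_rot: [-0.544, 3.094, -0.001]
ft_force: [-0.4, -0.3, -3.1]
width: 0.0575
gripper_force: 38.2
```

```bash
python3 g.py .6194 -.0934 .273 97.5
```

```text
t 30.2 p [ 0.5096 -0.3888  0.2722] psi 109.96 q [-0.77  0.51  0.24  1.3   0.   -1.11] w 0.0575 gf 38.2 F [-0.4 -0.3 -3.1]
delta [-0.204   0.2402 -0.0009] turn 0.1038
```

Call:
carry_out --deltas '[{"delta_pos": [-0.01,0.012,0],"turn": 0.01,"hand": 0},{"delta_pos": [-0.03,0.035,0],"turn": 0.03,"hand": 0},{"delta_pos": [-0.055,0.065,0],"turn": 0.05,"hand": 0},{"delta_pos": [-0.085,0.1,0],"turn": 0.07,"hand": 0},{"delta_pos": [-0.115,0.135,0],"turn": 0.09,"hand": 0},{"delta_pos": [-0.145,0.17,0],"turn": 0.104,"hand": 0},{"delta_pos": [-0.175,0.205,0],"turn": 0.104,"hand": 0},{"delta_pos": [-0.195,0.23,0],"turn": 0.104,"hand": 0},{"delta_pos": [-0.204,0.24,0],"turn": 0.104,"hand": 0},{"delta_pos": [-0.204,0.24,0],"turn": 0.104,"hand": 0}]'

```text
time: 31.2
tool_pos: [0.6193, -0.0918, 0.2706]
tool_rot: [0.209, -3.133, -0.001]
ft_force: [0.0, 0.5, -2.8]
width: 0.0572
gripper_force: 38.4
```

```bash
python3 g.py .6194 -.0934 .094 97.5; python3 look.py side 250 60 200 220 3 t1; python3 - <<'E'
from h import *
im=np.load("t1.npy");hs=cv2.cvtColor(im,cv2.COLOR_BGR2HSV)
m=((hs[...,0]>98)&(hs[...,0]<125)&(hs[...,1]>120)&(hs[...,2]>40)).astype(np.uint8);m[:,420:]=0;m[300:]=0;m[:80]=0
c=max(cv2.findContours(m,0,2)[0],key=cv2.contourArea);print(cv2.boundingRect(c))
# predicted bounding box of body for tumbler centred at TCP
a=np.linspace(0,2*np.pi,60)
t=np.array([.6194,-.0934,.273-.088])
for tag,tt in(("nom",t),("+3mm box y",t+[-.0004,.003,0])):
    P=np.vstack([np.c_[.029*np.cos(a),.029*np.sin(a),0*a+z] for z in(0,.112)])+tt
    q=proj("side",P);print(tag,q.min(0).round(1),q.max(0).round(1))
E
```

```text
t 31.2 p [ 0.6193 -0.0918  0.2706] psi 97.62 q [-0.26  0.48  0.19  1.28  0.   -0.4 ] w 0.0572 gf 38.4 F [ 0.   0.5 -2.8]
delta [-0.0001 -0.0018  0.1766] turn 0.001
(343, 193, 23, 31)
nom [341.9 178.8] [368.3 228.1]
+3mm box y [341.3 178.2] [367.6 227.4]
```

Call:
carry_out --deltas '[{"delta_pos": [0,-0.001,0.02],"turn": 0,"hand": 0},{"delta_pos": [0,-0.0015,0.05],"turn": 0,"hand": 0},{"delta_pos": [0,-0.0015,0.08],"turn": 0,"hand": 0},{"delta_pos": [0,-0.0015,0.1],"turn": 0,"hand": 0},{"delta_pos": [0,-0.0015,0.115],"turn": 0,"hand": 0},{"delta_pos": [0,-0.0015,0.13],"turn": 0,"hand": 0},{"delta_pos": [0,-0.0015,0.14],"turn": 0,"hand": 0},{"delta_pos": [0,-0.0015,0.15],"turn": 0,"hand": 0},{"delta_pos": [0,-0.0015,0.16],"turn": 0,"hand": 0},{"delta_pos": [0,-0.0015,0.168],"turn": 0,"hand": 0}]'

```text
time: 32.25
tool_pos: [0.6187, -0.0952, 0.1032]
tool_rot: [0.203, -3.134, -0.005]
ft_force: [-1.7, 7.4, 2.1]
width: 0.0571
gripper_force: 44.3
```

```bash
python3 g.py .6194 -.0934 .094 97.5
```

```text
t 32.25 p [ 0.6187 -0.0952  0.1032] psi 97.42 q [-0.27  0.59 -0.08  0.9   0.   -0.4 ] w 0.0571 gf 44.3 F [-1.7  7.4  2.1]
delta [-0.0009  0.0017  0.0092] turn -0.0007
```

Side contact with the −y wall (Fy 7 N). Shift 2.5 mm to +y and lower on.

Call:
carry_out --deltas '[{"delta_pos": [0,0.0025,0],"turn": 0,"hand": 0},{"delta_pos": [0,0.0025,0],"turn": 0,"hand": 0},{"delta_pos": [0,0.0025,0.003],"turn": 0,"hand": 0},{"delta_pos": [0,0.0025,0.005],"turn": 0,"hand": 0},{"delta_pos": [0,0.0025,0.006],"turn": 0,"hand": 0},{"delta_pos": [0,0.0025,0.006],"turn": 0,"hand": 0}]'

```text
time: 32.85
tool_pos: [0.6192, -0.0926, 0.0976]
tool_rot: [0.205, -3.135, -0.0]
ft_force: [-0.5, -0.5, -2.7]
width: 0.0572
gripper_force: 44.5
```

Call:
carry_out --deltas '[{"delta_pos": [0,0,0.001],"turn": 0,"hand": 0},{"delta_pos": [0,0,0.002],"turn": 0,"hand": 0},{"delta_pos": [0,0,0.002],"turn": 0,"hand": 0}]'

```text
time: 33.15
tool_pos: [0.6192, -0.0925, 0.0957]
tool_rot: [0.205, -3.135, -0.0]
ft_force: [0.6, -0.4, -2.8]
width: 0.0573
gripper_force: 44.5
```

```bash
python3 g.py
```

```text
t 33.15 p [ 0.6192 -0.0925  0.0957] psi 97.48 q [-0.26  0.59 -0.09  0.88 -0.   -0.4 ] w 0.0573 gf 44.5 F [ 0.6 -0.4 -2.8]
```

Call:
carry_out --deltas '[{"delta_pos": [0,0,0.001],"turn": 0,"hand": 0},{"delta_pos": [0,0,0.0015],"turn": 0,"hand": 0},{"delta_pos": [0,0,0.0015],"turn": 0,"hand": 0}]'

```text
time: 33.45
tool_pos: [0.6192, -0.0925, 0.0942]
tool_rot: [0.205, -3.135, -0.0]
ft_force: [-0.9, 0.5, -2.5]
width: 0.0571
gripper_force: 44.5
```

Call:
carry_out --deltas '[{"delta_pos": [0,0,0.001],"turn": 0,"hand": 0},{"delta_pos": [0,0,0.001],"turn": 0,"hand": 0}]'

```text
time: 33.65
tool_pos: [0.6192, -0.0925, 0.0932]
tool_rot: [0.205, -3.135, -0.0]
ft_force: [-0.1, 0.6, -2.8]
width: 0.0572
gripper_force: 44.5
```

Call:
carry_out --deltas '[{"delta_pos": [0,0,0.001],"turn": 0,"hand": 0},{"delta_pos": [0,0,0.0015],"turn": 0,"hand": 0},{"delta_pos": [0,0,0.0015],"turn": 0,"hand": 0}]'

```text
time: 33.95
tool_pos: [0.6193, -0.0925, 0.0919]
tool_rot: [-0.205, 3.135, -0.0]
ft_force: [-0.4, -0.5, -2.0]
width: 0.0573
gripper_force: 44.8
```

Call:
carry_out --deltas '[{"delta_pos": [0,0,0.001],"turn": 0,"hand": 0},{"delta_pos": [0,0,0.0015],"turn": 0,"hand": 0},{"delta_pos": [0,0,0.0015],"turn": 0,"hand": 0}]'

```text
time: 34.25
tool_pos: [0.6196, -0.0926, 0.0918]
tool_rot: [-0.205, 3.134, -0.001]
ft_force: [-4.3, 1.7, 11.2]
width: 0.0572
gripper_force: 45.6
```

On the floor (Fz 11 N). Relieve, release, retreat.

Call:
carry_out --deltas '[{"delta_pos": [0,0,-0.001],"turn": 0,"hand": 0},{"delta_pos": [0,0,-0.001],"turn": 0,"hand": 0.75},{"delta_pos": [0,0,-0.001],"turn": 0,"hand": 0.85},{"delta_pos": [0,0,-0.001],"turn": 0,"hand": 1},{"delta_pos": [0,0,-0.001],"turn": 0,"hand": 1},{"delta_pos": [0,0,-0.03],"turn": 0,"hand": 1},{"delta_pos": [0,0,-0.07],"turn": 0,"hand": 1},{"delta_pos": [0,0,-0.11],"turn": 0,"hand": 1},{"delta_pos": [0,0,-0.15],"turn": 0,"hand": 1},{"delta_pos": [0,0,-0.18],"turn": 0,"hand": 1}]'

```text
time: 35.25
tool_pos: [0.6197, -0.0927, 0.2731]
tool_rot: [-0.205, 3.133, -0.001]
ft_force: [1.0, 0.2, -0.0]
width: 0.0855
gripper_force: 0.0
```

```bash
python3 g.py; python3 e.py f1; python3 sil.py f1 .55 -.1 .1|head -1; python3 - <<'E'
from h import *
im=np.load("f1.npy");hs=cv2.cvtColor(im,cv2.COLOR_BGR2HSV)
m=((hs[...,0]>98)&(hs[...,0]<125)&(hs[...,1]>120)&(hs[...,2]>40)).astype(np.uint8);m[:,400:]=0;m[300:]=0;m[:180]=0;m[:,:320]=0
print([(v,int(x[0]),int(x[-1])) for v in range(210,275,4) for x in [np.where(m[v])[0]] if len(x)])
a=np.linspace(0,2*np.pi,90)
t=np.array([.6194,-.0925,.006])
for z in (.03,.06,.09,.112):
    q=proj("side",np.c_[.029*np.cos(a),.029*np.sin(a),0*a+z]+t);print(z,q[q[:,0].argmin()].round(1),q[q[:,0].argmax()].round(1),"vmax",q[:,1].max().round(1))
# bystanders / black: change vs start image
s0=np.load("side0.npz")["color"].astype(int)
for n,(u,v,w,h) in dict(can=(368,320,22,38),jar=(328,360,26,34),cleaner=(248,200,26,48),tape=(402,296,42,36),mug=(302,145,32,32),brush=(232,318,72,50),blanks=(350,204,42,32),black=(296,240,12,34)).items():
    print(n,np.abs(im.astype(int)-s0)[v:v+h,u:u+w].mean().round(1),end="; ")
E
```

```text
t 35.25 p [ 0.6197 -0.0927  0.2731] psi 97.48 q [-0.27  0.48  0.19  1.28  0.   -0.4 ] w 0.0855 gf 0.0 F [ 1.   0.2 -0. ]
f1 [(238, 319, 322), (240, 314, 323), (242, 309, 325), (244, 311, 326), (246, 312, 328), (248, 314, 330), (250, 315, 331), (252, 317, 331), (254, 318, 331), (256, 320, 331), (258, 320, 331), (260, 319, 330), (262, 319, 331), (264, 319, 331), (266, 319, 330), (268, 319, 330), (270, 319, 330), (272, 319, 328), (274, 319, 323)]
[(254, 345, 22, 50, 56), (255, 344, 9, 26, 51), (256, 345, 23, 53, 52), (257, 345, 23, 57, 55), (258, 344, 1, 31, 53), (259, 344, 2, 32, 53), (260, 344, 3, 34, 55), (261, 344, 12, 42, 54), (262, 344, 13, 40, 55), (263, 344, 19, 49, 57), (264, 347, 6, 28, 78), (265, 345, 18, 84, 84), (266, 342, 21, 51, 71), (267, 339, 10, 40, 53), (268, 337, 9, 49, 81), (269, 335, 20, 52, 70), (270, 332, 14, 41, 56)]
[(238, 341, 360), (242, 358, 360), (246, 346, 359), (250, 346, 359), (254, 346, 359), (258, 346, 358), (262, 345, 351)]
0.03 [339.  258.8] [359.4 259.3] vmax 266.6
0.06 [339.5 251.5] [360.3 252. ] vmax 259.3
0.09 [340. 244.] [361.2 244.5] vmax 251.8
0.112 [340.4 238.3] [361.9 238.8] vmax 246.1
can 21.5; jar 15.9; cleaner 13.4; tape 6.1; mug 8.2; brush 8.0; blanks 11.1; black 21.4;
```

The tumbler's edges (341–360 px at row 238, 346–358 at row 258) fit the upright model. The blocks' edges are unchanged and the gripper is clear, so I hand in.

```bash
python3 -c "
from cell import bot
print(bot.finish_job())"
```

```text
the job is handed in; nothing more can be done
None
```

The job is handed in with no verdict returned: gold, silver and the tumbler stand upright on the box floor in a row with the black block, by my camera and force checks; no contact with a bystander was seen, though their final positions were not measured.

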